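Setting out the wares by kind on a brass stall

ROBOT

A 6-joint arm with a two-finger parallel gripper is mounted at the origin on the work surface. World frame = base frame: x ahead of the robot, y to its left, z up, the work surface at z = 0. Lengths are in m, angles in rad, forces in N, time in s.
With the tool pointing down it reaches from about 0.35 to 0.975 m from the base axis. Payload 4.9 kg.
Tool frame: the origin (TCP) lies midway between the tips of the shut fingers; the grasp point (between the pads) lies 19 mm behind it; z points along the fingers, y is the direction in which the jaws open and shut (so a half turn about z gives the same grasp; the last joint's range is limited). The gripper opens to 85 mm and grips with 20 to 120 N. Pads are 22 mm wide; open, the fingers measure 114 mm over their backs; the gripper's body (76 mm by 85 mm) begins 54 mm behind the grasp point. The pads swing forward as they close: fully open they stand 13 mm farther back than shut.
Start: joints at [1.203, 0.053, 1.613, -0, 1.476, -0.119], TCP at [0.154, 0.606, 0.231] pointing down, gripper open.
Joint ranges: [-3.01, 3.01], [-1.01, 2.22], [0.06, 2.58], [-1.02, 4.17], [0.09, 2.62], [-3.14, 3.14]. Speed limits (rad/s): [2.57, 2.57, 3.14, 3.14, 3.14, 3.14].

INTERFACE

Orientations are given as a unit quaternion [w, x, y, z].
In Python, from plant import state, grab_frame, camera_info, job_done, cut_out gives the robot as it stands.
- The arm moves only by the tool step_arm, never from a script. Its argument "moves" is a list of rows, each a list of 7 numbers: the shift along the tool's x, y, z in m, then the turn, a rotation vector about the tool's x, y, z in rad, then the finger opening in m, from 0 to 0.0854. A call has 1 to 8 rows; each row shifts and turns the commanded pose from where the row before left it, along the tool's axes as they then stand; what a row does not reach is not made up. A row lasts 1/10 s, in which the tool goes at most 50 mm and 8.59 degrees, less where a joint would pass 70% of its speed; a pose out of reach is approached as far as the arm can. A call is refused whole if a number of a shift passes 0.05 or a number of a turn 0.15, either way. A call with a gripper value outside its range is refused whole. The fingers move at their own pace and stop on an object; the grip force is fixed at half the most. Time passes only in rows, so rows that do not move let the fingers close. It gives the time, the measured TCP pose, the force and the opening at its end, in the units of the state.
- state(): the state, without advancing time (a new reading comes with each control period).
- grab_frame(name): name is "scene" or "side" or "wrist"; returns (picture, depth): 400x640x3 uint8, red, green, blue; 400x640 float32, m along the optical axis (not along the pixel's ray), 0 where there is no reading.
- camera_info(name): a dict with "intrinsics" (3x3 intrinsics, pixels), "dist_coeffs" ([k1, k2, p1, p2, k3] as OpenCV has them; the pictures are not rectified), "world_from_camera" (4x4, takes a point from camera to world coordinates). Camera axes: x right, y down, z forward; pixel columns grow to the right and rows downward; lengths in m; the calibration is good to about 2 mm. A picture is of the moment at which its call begins: read the wrist's pose just before it. camera_info takes no time and is no camera call; for the wrist camera it gives the pose at the moment of the call.
- job_done(): hands the job in, once; it reports no verdict.
Trained networks look in the newest picture that a camera, given by its name, has taken for a name from the list of things; names that differ only in an ending like _2 or _b are one class to them, and where a whole thing is asked for, a point or a joint stands for the part that bears it (a point fixed in the world has none). Each returns a list of dicts, best first, with "conf" (0 to 1); they miss things now and then, are a little off and sometimes report something else, mostly with a low value. They report only what shows in the picture. A call takes as long as a camera call. They do not tell look-alikes from the thing itself.
- cut_out(camera, query): "mask" (400x640 bool, what is visible of it) and "point" ([column, row] in pixels, amid what is visible of it).
The state is a dict: "time": time; "joint_pos": joint angles; "joint_vel": joint speeds; "joint_efforts": joint torques, N m; "tool_pos": TCP position; "tool_rot": TCP orientation; "contact_force": force on the tool from outside, world axes, zero at the start; "ft_torque": the same for the moment, N m; "gripper_width": opening from 0.0 (shut) to 1.0 (fully open).
Only numpy, scipy, OpenCV 4.12 (cv2) and the standard library are available. Lean on these libraries where they do the work, as an engineer would, in place of code of your own. Each camera call takes 0.05 s, during which the arm holds its last target.

TASK

Put the stall's loose wares in their places: slide the shallow brass dish along the counter until it is fully inside the wide wooden bay, and slide the brass pot until it is fully inside the narrow wooden bay; slide them, do not lift them, and do not tip the pot over. Lay the spatula right way up across the wide bay so that it bridges the gap and rests level on the bay's two side walls, roughly square to them. Leave the tumbler, the canister and the stack of plates where they stand.

Things in the scene. Friction and masses are not known exactly. Their poses are not given: they have to be found in the camera images.
- dish: Shallow round brass dish with an upright rim, open top: 120 mm across at the rim, 112 mm at the foot, 22 mm high, 4 mm wall, about 0.25 kg. Stands loose on the counter. Origin: centre of its underside; z up.
- pot: Round open brass pot: 88 mm across at its widest (20 mm up), 80 mm at the foot, 72 mm at the neck, 86 mm at the rim, 70 mm high, about 0.3 kg. Stands loose on the counter. Origin: centre of its underside; z up.
- spatula: Spatula, 200 mm long, lying flat, right way up, about 0.12 kg. Wooden handle 14 mm wide, 12 mm thick from its x = -100 to +45 mm; steel blade 60 mm wide, 5 mm thick from x = +45 to +100 mm. Underside one flat plane. Origin: mid-length, on the underside (centre of mass about 13 mm toward the blade); x along it toward the blade, y across, z up.
- wide_bay: Wide bay, fixed, on the robot's left: three pale wooden walls 12 mm thick, 45 mm high; no floor, no front wall. Inside 150 mm wide, 150 mm deep. Origin: centre of the inside, at counter level. x points inward from the open mouth (x = -75 mm, facing the middle of the counter) to the back wall (x = +75 mm); side walls' inner faces at y = -75 and +75 mm, outer at -87 and +87 mm.
- narrow_bay: Narrow bay, fixed, on the robot's right: three pale wooden walls 12 mm thick, 45 mm high; no floor, no front wall. Inside 116 mm wide, 130 mm deep. Origin: centre of the inside, at counter level. x points inward from the open mouth (x = -65 mm, facing the middle of the counter) to the back wall (x = +65 mm); side walls' inner faces at y = -58 and +58 mm.
- tumbler: Bystander: steel tumbler, 68 mm across, 90 mm high, standing loose on the counter. Origin: centre of its underside.
- canister: Bystander: copper canister with a lid and knob, 80 mm across, 75 mm high, standing loose. Origin: centre of its underside.
- plates: Bystander: stack of small brass plates, moving as one piece, 104 mm across, 48 mm high, standing loose. Origin: centre of its underside.
Things that resemble listed ones, but are neither listed nor needed, are in the scene too. Of the things that look like the spatula, the larger one is meant. What is shaped like the dish but red is not meant.

How it is judged:
At the end, for the whole second after the job is handed in: Dish flat and pot upright on the counter, wholly inside the wide and the narrow bay (3 mm may stick out). Spatula right way up on both side walls of the wide bay: level within 4 deg, underside 40 to 51 mm up, within 17 deg of square, middle within 25 mm across, 75 mm along. All at rest (x of dish in the frame of wide_bay between -0.018 and 0.03 m and y of dish in the frame of wide_bay between -0.025 and 0.025 m and height (world z) of each of dish, pot below 0.006 m and angle between each of dish, pot's own z axis and vertical below 0.1 rad and x of pot in the frame of narrow_bay between -0.025 and 0.035 m and y of pot in the frame of narrow_bay between -0.022 and 0.022 m and height (world z) of spatula between 0.04 and 0.051 m and angle between spatula's own z axis and vertical below 0.07 rad and angle between the x axis of spatula and the y axis of wide_bay, either way round below 0.3 rad and x of spatula in the frame of wide_bay between -0.075 and 0.075 m and y of spatula in the frame of wide_bay between -0.025 and 0.025 m and linear speed of each of dish, pot, spatula below 0.02 m/s and angular speed of each of dish, pot, spatula below 0.2 rad/s); the robot touches nothing.
It fails at once if the dish is lifted off the counter (20 mm or more) (height (world z) of dish above 0.02 m).
It fails at once if the pot is lifted off the counter (20 mm or more) (height (world z) of pot above 0.02 m).
It fails at once if the pot is tipped over (angle between pot's own z axis and vertical above 0.6 rad).
It fails at once if the tumbler, the canister or the stack of plates is moved from its place (30 mm or more) or knocked over (distance of any of tumbler, canister, plates from where it was at the start of the episode above 0.03 m or angle between any of tumbler, canister, plates's own z axis and vertical above 0.5 rad).
It also fails if it takes over 72 s, if anything falls off the work surface, if the arm or the gripper's body presses on something with over 40 N, if the wrist force passes 120 N, or if a joint passes its speed limit or range.

## Working session

There is one attempt and no reset: what is moved stays moved. The work goes in short steps, Python scripts to look and compute and a tool call to move; the robot and the scene stay as the last step left them, time stands still between calls to the robot, and variables do not carry over. Pictures are saved under pics/ and viewed, and the job is handed in when it is done.

Besides the shell and the picture viewer there is one more tool, called after "Request:" as name([rows], argument=value, ...), one row to a line, values as JSON. step_arm: Moves the arm, as the interface text tells. Its arguments: {"type":"object","properties":{"moves":{"type":"array"}},"required":["moves"]}

```bash
ls; mkdir -p pics; cat > h.py <<'E'
import numpy as np, cv2
from plant import *
def save(n,fn):
    im,d=grab_frame(n); cv2.imwrite('pics/'+fn,im[:,:,::-1]); return im,d
def world(ci,uv,z):
    K=np.array(ci['intrinsics']);D=np.array(ci['dist_coeffs']);T=np.array(ci['world_from_camera'])
    p=cv2.undistortPoints(np.array(uv,float).reshape(-1,1,2),K,D).reshape(-1,2)
    return (T[:3,:3]@np.c_[p*np.asarray(z).reshape(-1,1),np.asarray(z).reshape(-1)].T).T+T[:3,3]
def cloud(n,d,mask=None):
    m=(d>0) if mask is None else (mask&(d>0))
    v,u=np.nonzero(m); return world(camera_info(n),np.c_[u,v],d[v,u])
E
python3 - <<'E'
from h import *
s=state();print({k:np.round(v,3) for k,v in s.items()})
for n in ['scene','side','wrist']:
    im,d=save(n,n+'0.png'); np.save(n+'0.npy',d)
    print(n,np.round(camera_info(n)['world_from_camera'],3).tolist())
print(state()['time'])
E
```

```text
pics
{'time': np.float64(0.0), 'joint_pos': array([ 1.203,  0.053,  1.614,  0.   ,  1.476, -0.119]), 'joint_vel': array([-0.   ,  0.   ,  0.   ,  0.001, -0.   ,  0.001]), 'joint_efforts': array([ 2.0000e-03, -3.9367e+01, -3.7018e+01, -0.0000e+00,  7.0000e-03,
       -0.0000e+00]), 'tool_pos': array([0.154, 0.605, 0.23 ]), 'tool_rot': array([-0.   ,  0.124,  0.992, -0.001]), 'contact_force': array([ 0.416, -0.113,  1.26 ]), 'ft_torque': array([-0.025,  0.041,  0.   ]), 'gripper_width': np.float64(1.0)}
scene [[-0.648, 0.437, -0.624, 1.172], [0.762, 0.35, -0.545, 0.591], [-0.02, -0.828, -0.56, 0.644], [0.0, 0.0, 0.0, 1.0]]
side [[0.916, -0.202, 0.345, 0.055], [-0.4, -0.499, 0.769, -0.966], [0.017, -0.843, -0.538, 0.757], [0.0, 0.0, 0.0, 1.0]]
wrist [[0.245, 0.933, 0.263, 0.088], [0.969, -0.236, -0.067, 0.622], [-0.001, 0.272, -0.962, 0.372], [0.0, 0.0, 0.0, 1.0]]
0.15
```

View pics/scene0.png

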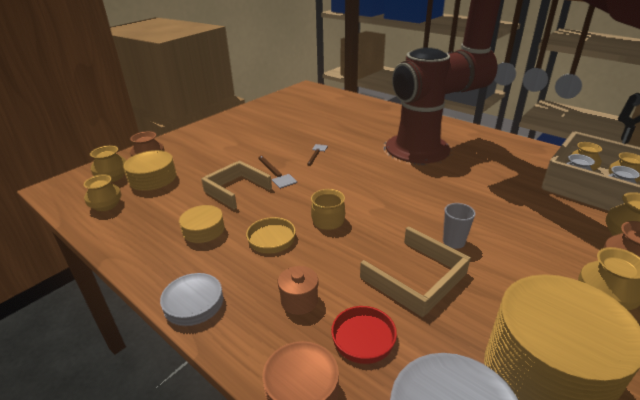

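View pics/side0.png

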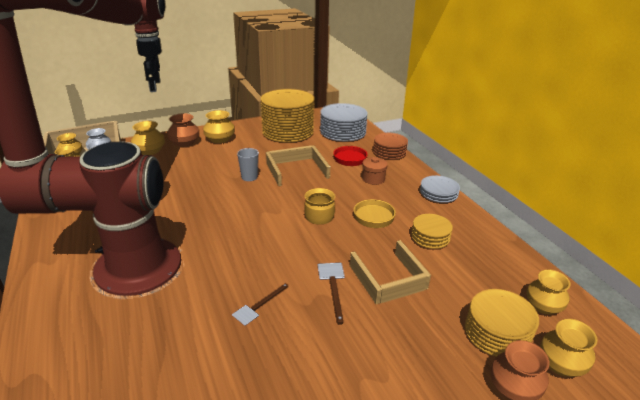

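View pics/wrist0.png

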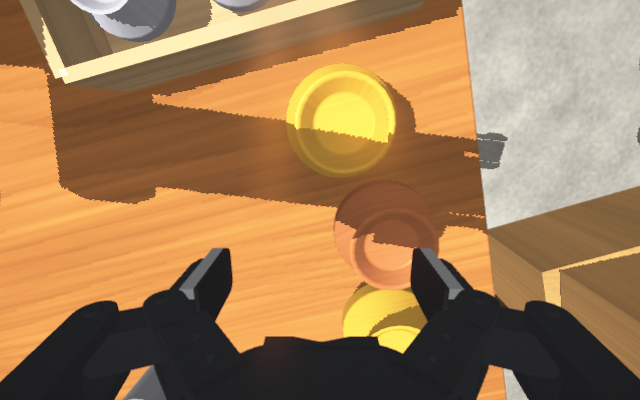

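The side view shows the wide bay at (297,160), narrow bay (390,275), pot (320,205), dish (374,213), large spatula (335,290), small look-alike (260,305), tumbler (248,163), canister (374,170) and plates (432,231). Next I build a fused top view.

```bash
cat > top.py <<'E'
from h import *
import sys
def topview(frames,fn,x0=.2,x1=1.1,y0=-.6,y1=.5,r=.0015):
    H=int((x1-x0)/r);W=int((y1-y0)/r);img=np.zeros((H,W,3),np.uint8)
    P=[];C=[]
    for n,im,d in frames:
        P.append(cloud(n,d));C.append(im[d>0])
    P=np.vstack(P);C=np.vstack(C);o=np.argsort(P[:,2]);P=P[o];C=C[o]
    k=(P[:,2]<.2);P=P[k];C=C[k]
    i=((x1-P[:,0])/r).astype(int);j=((y1-P[:,1])/r).astype(int)
    k=(i>=0)&(i<H)&(j>=0)&(j<W);img[i[k],j[k]]=C[k]
    for x in np.arange(np.ceil(x0*10)/10,x1,.1):
        a=int((x1-x)/r);cv2.line(img,(0,a),(W,a),(255,255,255),1);cv2.putText(img,'%.1f'%x,(0,a),0,.4,(0,255,255))
    for y in np.arange(np.ceil(y0*10)/10,y1,.1):
        a=int((y1-y)/r);cv2.line(img,(a,0),(a,H),(255,255,255),1);cv2.putText(img,'%.1f'%y,(a,10),0,.4,(0,255,255))
    cv2.imwrite('pics/'+fn,img[:,:,::-1]);return P,C
E
python3 - <<'E'
from top import *
fr=[(n,cv2.imread(f'pics/{n}0.png')[:,:,::-1],np.load(n+'0.npy')) for n in ['scene','side']]
P,C=topview(fr,'top0.png')
for n,im,d in fr: 
    P=cloud(n,d); k=(abs(P[:,2])<.015)&(abs(P[:,0]-.65)<.3)&(abs(P[:,1])<.4);print(n,np.median(P[k,2]))
E
```

```text
scene 0.0012078253454813614
side 0.0010453922145945427
```

View pics/top0.png

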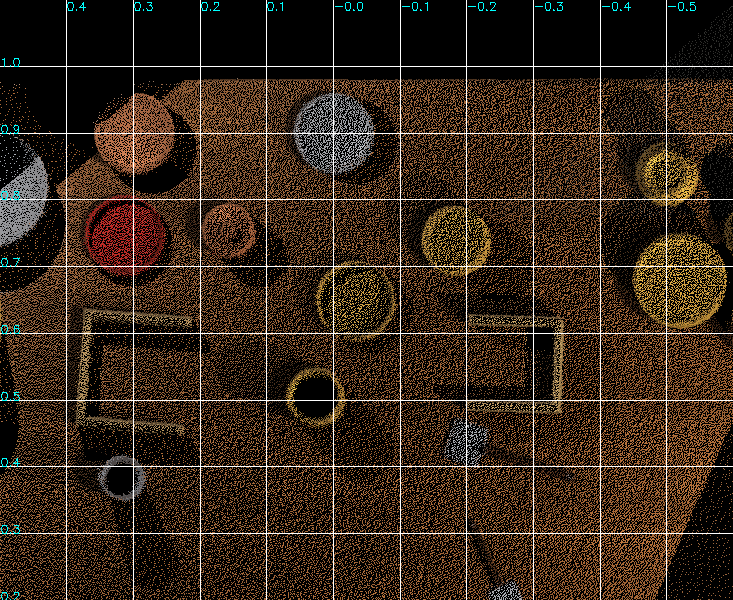

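```bash
cat > meas.py <<'E'
from top import *
from scipy.optimize import least_squares
def circ(P,c,R,zl,zh,rlo=.7,rhi=1.3,rr=None,name=''):
    c=np.array(c,float)
    for _ in range(4):
        q=P[(P[:,2]>zl)&(P[:,2]<zh)];r=np.hypot(*(q[:,:2]-c).T);q=q[(r<R*rhi)&(r>R*rlo)]
        f=least_squares(lambda p:np.hypot(q[:,0]-p[0],q[:,1]-p[1])-p[2],[*c,R],loss='soft_l1',f_scale=.003)
        c=f.x[:2]
    print(name,np.round(f.x,4),len(q));return f.x
def bay(P,c,yaw,w,dp,name=''):
    # x inward; walls top: model rectangle centre lines
    q=P[(P[:,2]>.040)&(P[:,2]<.052)];q=q[np.abs(q[:,:2]-c).max(1)<.13]
    def res(p):
        co,s=np.cos(p[2]),np.sin(p[2]);d=q[:,:2]-p[:2];x=d@[co,s];y=d@[-s,co]
        # distance from filled walls footprint
        def box(xl,xh,yl,yh):
            dx=np.maximum(np.maximum(xl-x,x-xh),0);dy=np.maximum(np.maximum(yl-y,y-yh),0);return np.hypot(dx,dy)+.15*np.hypot(np.where(dx+dy>0,0,0),0)
        a=np.minimum(box(-dp/2,dp/2+.012,w/2+.004,w/2+.008),box(-dp/2,dp/2+.012,-w/2-.008,-w/2-.004))
        return np.minimum(a,box(dp/2+.004,dp/2+.008,-w/2-.012,w/2+.012))
    f=least_squares(res,[*c,yaw],loss='soft_l1',f_scale=.003)
    print(name,np.round(f.x,4),'rms',np.sqrt(np.mean(f.fun**2)).round(4),len(q));return f.x
E
python3 - <<'E'
from meas import *
fr=[(n,cv2.imread(f'pics/{n}0.png')[:,:,::-1],np.load(n+'0.npy')) for n in ['scene','side']]
A=[cloud(n,d) for n,im,d in fr]; 
for tag,P in [('scene',A[0]),('side',A[1]),('both',np.vstack(A))]:
    print(tag)
    bay(P,[.545,.285],np.pi/2,.15,.15,'wide');bay(P,[.555,-.27],-np.pi/2,.116,.13,'narrow')
    circ(P,[.65,-.035],.058,.017,.026,name='dish',rlo=.85,rhi=1.15);circ(P,[.505,.027],.042,.064,.075,name='pot')
    circ(P,[.38,.315],.034,.08,.095,name='tumbler');circ(P,[.74,-.185],.052,.02,.055,.85,1.15,name='plates');circ(P,[.75,.155],.04,.03,.06,name='canister',)
P=np.vstack(A);C=np.vstack([im[d>0] for n,im,d in fr])
# spatula
R=(P[:,0]>.36)&(P[:,0]<.485)&(P[:,1]>-.37)&(P[:,1]<-.14)&(P[:,2]<.03)
P2=P[R];C2=C[R].astype(int)
b=(C2[:,2]>C2[:,0]-5)&(C2.sum(1)>250);dk=(P2[:,2]>.009)&~b
print('blade',P2[b].mean(0),cv2.minAreaRect(P2[b][:,:2].astype(np.float32)*1000),'handle',dk.sum(),P2[dk].mean(0),cv2.minAreaRect(P2[dk][:,:2].astype(np.float32)*1000))
E
```

```text
scene
wide [0.5445 0.2936 1.4964] rms 0.0025 1180
narrow [ 0.5577 -0.2654 -1.5982] rms 0.0023 474
dish [ 0.6504 -0.0337  0.0572] 333
pot [0.506  0.0265 0.0388] 231
tumbler [0.3838 0.3156 0.0315] 294
plates [ 0.7401 -0.1837  0.0484] 509
canister [0.7543 0.1559 0.0388] 399
side
wide [0.5388 0.2929 1.4916] rms 0.0029 340
narrow [ 0.5516 -0.2668 -1.5996] rms 0.0023 735
dish [ 0.6465 -0.0339  0.0574] 227
pot [0.502  0.0263 0.0389] 180
tumbler [0.3822 0.3162 0.032 ] 158
plates [ 0.7372 -0.1844  0.0486] 436
canister [0.753  0.1588 0.0387] 197
both
wide [0.5435 0.2935 1.4923] rms 0.003 1520
narrow [ 0.5542 -0.2662 -1.6025] rms 0.0029 1209
dish [ 0.649  -0.0337  0.0573] 561
pot [0.5044 0.0265 0.0386] 410
tumbler [0.3834 0.3158 0.0317] 451
plates [ 0.7387 -0.1841  0.0489] 974
canister [0.7541 0.157  0.0382] 596
blade [ 0.4358765  -0.19975099  0.00605077] ((409.8616943359375, -261.12677001953125), (191.36854553222656, 59.527000427246094), 66.58183288574219) handle 587 [ 0.4290798  -0.29119566  0.01499304] ((430.5932922363281, -278.28607177734375), (170.76571655273438, 108.23174285888672), 89.31844329833984)
```

```bash
python3 - <<'E'
import cv2
a=cv2.imread('pics/top0.png')[380:600,380:640];cv2.imwrite('pics/topc.png',cv2.resize(a,None,fx=3,fy=2.7,interpolation=0)[:600,:800])
a=cv2.imread('pics/side0.png')[230:340,210:450];cv2.imwrite('pics/sidec.png',cv2.resize(a,None,fx=3,fy=3,interpolation=cv2.INTER_CUBIC))
E
```

```text
(no output)
```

View pics/sidec.png

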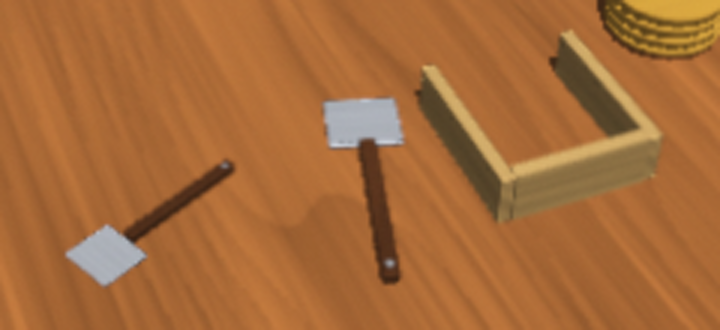

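```bash
python3 - <<'E'
from h import *
def hit(n,uv,z):
    ci=camera_info(n);a=world(ci,[uv],[1.])[0];o=np.array(ci['world_from_camera'])[:3,3]
    return o+(a-o)*(z-o[2])/(a[2]-o[2])
f=lambda c:(c[0]/3+210-.3,c[1]/3+230-.3)
for nm,c,z in [('bladeC',(364,122),.005),('bl',(323,101),.005),('br',(396,97),.005),('blr',(403,146),.005),('bll',(331,148),.005),('joint',(368,144),.012),('end',(390,276),.012),('small end',(228,168),.012),('small bladeC',(106,255),.005)]:
    print(nm,np.round(hit('side',f(c),z),4))
E
python3 - <<'E'
import cv2
a=cv2.imread('pics/scene0.png')[130:220,190:340];cv2.imwrite('pics/scenec.png',cv2.resize(a,None,fx=5,fy=5,interpolation=cv2.INTER_CUBIC))
E
```

```text
bladeC [ 0.4356 -0.2004  0.005 ]
bl [ 0.4153 -0.1638  0.005 ]
br [ 0.4733 -0.1823  0.005 ]
blr [ 0.4522 -0.2383  0.005 ]
bll [ 0.3985 -0.2185  0.005 ]
joint [ 0.4241 -0.2324  0.012 ]
end [ 0.3803 -0.3635  0.012 ]
small end [ 0.3129 -0.2159  0.012 ]
small bladeC [ 0.202  -0.2612  0.005 ]
```

View pics/scenec.png

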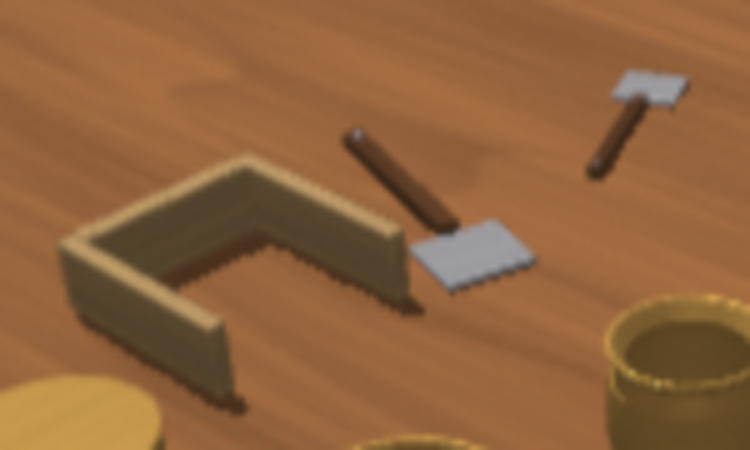

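```bash
cat > plan.py <<'E'
from h import *
import sys
def cur():
    s=state();w,x,y,z=s['tool_rot']
    tx=np.array([1-2*(y*y+z*z),2*(x*y+w*z)])
    return np.r_[s['tool_pos'],np.degrees(np.arctan2(tx[1],tx[0]))]
def plan(way,start=None):
    """way: (x,y,z,yawdeg,opening,maxstep)"""
    p=cur() if start is None else np.array(start,float);print('from',p.round(4))
    out=[]
    for w in way:
        t=np.array(w[:4],float);g=w[4];st=w[5]
        n=max(1,int(np.ceil(max(np.linalg.norm(t[:3]-p[:3])/st,abs(t[3]-p[3])/7.5)-1e-6)))
        q0=p.copy()
        for i in range(n):
            q=q0+(t-q0)*(i+1)/n
            a=np.radians(p[3]);d=q[:3]-p[:3]
            tx=d[0]*np.cos(a)+d[1]*np.sin(a);ty=d[0]*np.sin(a)-d[1]*np.cos(a)
            r=[round(tx,4),round(ty,4),round(-d[2],4),0,0,round(-np.radians(q[3]-p[3]),3),g]
            out.append(r)
            # integrate the rounded row
            p=np.array([p[0]+r[0]*np.cos(a)+r[1]*np.sin(a),p[1]+r[0]*np.sin(a)-r[1]*np.cos(a),p[2]-r[2],p[3]-np.degrees(r[5])])
    for i in range(0,len(out),8): print('['+','.join('[%g,%g,%g,%g,%g,%g,%g]'%tuple(r) for r in out[i:i+8])+']')
    print('end',p.round(4))
    return p
E
python3 - <<'E'
from plan import *
plan([(.478,.102,.22,108.7,.05,.042),(.478,.102,.012,108.7,.05,.04)])
E
```

```text
from [1.537000e-01 6.053000e-01 2.303000e-01 1.657465e+02]
[[-0.0292,-0.0272,0.0007,0,0,0.066,0.05],[-0.031,-0.0252,0.0007,0,0,0.067,0.05],[-0.0325,-0.0231,0.0007,0,0,0.066,0.05],[-0.034,-0.0209,0.0006,0,0,0.067,0.05],[-0.0354,-0.0185,0.0007,0,0,0.066,0.05],[-0.0365,-0.0162,0.0007,0,0,0.066,0.05],[-0.0374,-0.0138,0.0007,0,0,0.067,0.05],[-0.0383,-0.0112,0.0007,0,0,0.066,0.05]]
[[-0.039,-0.0086,0.0007,0,0,0.066,0.05],[-0.0395,-0.0061,0.0007,0,0,0.067,0.05],[-0.0397,-0.0034,0.0007,0,0,0.066,0.05],[-0.0399,-0.0008,0.0006,0,0,0.067,0.05],[-0.0399,0.0019,0.0007,0,0,0.066,0.05],[-0.0397,0.0045,0.0007,0,0,0.066,0.05],[-0.0392,0.0071,0.0007,0,0,0.067,0.05],[-0,0,0.0347,0,0,-0,0.05]]
[[-0,0,0.0346,0,0,-0,0.05],[-0,0,0.0347,0,0,-0,0.05],[-0,0,0.0347,0,0,-0,0.05],[-0,0,0.0346,0,0,-0,0.05],[-0,0,0.0347,0,0,-0,0.05]]
end [4.780000e-01 1.020000e-01 1.200000e-02 1.086799e+02]
```

Request:
step_arm([
  [-0.029, -0.027, 0, 0, 0, 0.066, 0.05],
  [-0.031, -0.025, 0, 0, 0, 0.067, 0.05],
  [-0.032, -0.023, 0, 0, 0, 0.066, 0.05],
  [-0.034, -0.021, 0, 0, 0, 0.067, 0.05],
  [-0.035, -0.018, 0, 0, 0, 0.066, 0.05],
  [-0.036, -0.016, 0, 0, 0, 0.066, 0.05],
  [-0.037, -0.014, 0, 0, 0, 0.067, 0.05],
  [-0.038, -0.011, 0, 0, 0, 0.066, 0.05],
])

```text
time: 0.95
tool_pos: [0.3257, 0.3379, 0.231]
tool_rot: [-0.0, 0.381, 0.924, -0.0]
contact_force: [0.3, 0.1, 0.3]
gripper_width: 0.588
```

Request:
step_arm([
  [-0.039, -0.009, 0, 0, 0, 0.066, 0.05],
  [-0.04, -0.006, 0, 0, 0, 0.067, 0.05],
  [-0.04, -0.003, 0, 0, 0, 0.066, 0.05],
  [-0.04, -0.001, 0, 0, 0, 0.067, 0.05],
  [-0.04, 0.002, 0, 0, 0, 0.066, 0.05],
  [-0.04, 0.004, 0, 0, 0, 0.066, 0.05],
  [-0.039, 0.007, 0, 0, 0, 0.067, 0.05],
  [0, 0, 0, 0, 0, 0, 0.05],
])

```text
time: 1.75
tool_pos: [0.4782, 0.1001, 0.231]
tool_rot: [0.0, 0.586, 0.811, -0.001]
contact_force: [0.2, 1.0, -0.6]
gripper_width: 0.582
```

```bash
python3 - <<'E'
from plan import *
from meas import *
print(cur())
im,d=save('wrist','wrist1.png')
P=cloud('wrist',d)
circ(P,[.504,.026],.042,.064,.075,name='pot')
bay(P,[.555,-.27],-np.pi/2,.116,.13,'narrow')
E
```

```text
[4.78228292e-01 1.00109103e-01 2.30981673e-01 1.08322147e+02]
pot [0.504  0.0297 0.0391] 1229
narrow [ 0.555  -0.27   -1.5708] rms nan 0
  return _methods._mean(a, axis=axis, dtype=dtype,
  ret = ret.dtype.type(ret / rcount)
```

View pics/wrist1.png

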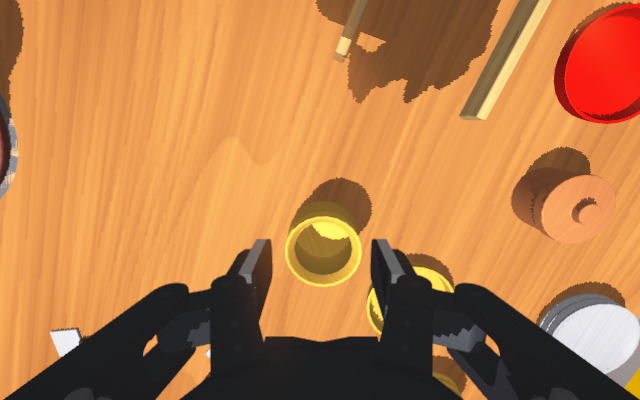

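```bash
python3 - <<'E'
from plan import *
D=.047
def tcp(px,py,yaw): 
    a=np.radians(yaw); return (px+D*np.cos(a),py+D*np.sin(a))
a=np.array([-.029,-.9996]);B=np.array([.555,-.266])
pot=np.array([.504,.028]); pre=B-.125*a
print(pre)
W=[(.4782,.100,.012,108.7,.05,.036)]
yaw0=np.degrees(np.arctan2(*(pot-pre)[::-1]));print(yaw0)
W.append((*tcp(*pot,yaw0),.012,yaw0,.05,.012))
W.append((*tcp(*pre,yaw0),.012,yaw0,.05,.014))
# turn about pot centre while advancing
n=6;yl=88.3
for i in range(1,n+1):
    c=pre+a*.008*i; y=yaw0+(yl-yaw0)*i/n; W.append((*tcp(*c,y),.012,y,.05,.014))
W.append((*tcp(*(B+a*.006),yl),.012,yl,.05,.013))
plan(W)
E
```

```text
[ 0.558625 -0.14105 ]
107.90716230271683
from [4.77300e-01 1.01800e-01 2.30900e-01 1.08482e+02]
[[-0.0003,0,0.0313,0,0,-0.001,0.05],[-0.0003,0.0001,0.0312,0,0,-0,0.05],[-0.0003,0,0.0313,0,0,-0.001,0.05],[-0.0003,0.0001,0.0313,0,0,-0,0.05],[-0.0002,0,0.0312,0,0,-0.001,0.05],[-0.0003,0.0001,0.0313,0,0,-0,0.05],[-0.0003,0,0.0313,0,0,-0.001,0.05],[-0.0098,0.0007,-0,0,0,0.005,0.05]]
[[-0.0099,0.0007,-0,0,0,0.004,0.05],[-0.0098,0.0007,-0,0,0,0.005,0.05],[-0.0137,0,-0,0,0,0,0.05],[-0.0136,0,-0,0,0,0,0.05],[-0.0137,0,-0,0,0,0,0.05],[-0.0137,0,-0,0,0,0,0.05],[-0.0136,0,-0,0,0,0,0.05],[-0.0137,0,-0,0,0,0,0.05]]
[[-0.0137,0,-0,0,0,0,0.05],[-0.0136,0,-0,0,0,0,0.05],[-0.0137,0,-0,0,0,0,0.05],[-0.0137,0,-0,0,0,0,0.05],[-0.0136,0,-0,0,0,0,0.05],[-0.0137,0,-0,0,0,0,0.05],[-0.0137,0,-0,0,0,0,0.05],[-0.0076,0,-0,0,0,0.057,0.05]]
[[-0.0077,0.0005,-0,0,0,0.057,0.05],[-0.0079,0.0008,-0,0,0,0.057,0.05],[-0.0079,0.0014,-0,0,0,0.057,0.05],[-0.0081,0.0017,-0,0,0,0.057,0.05],[-0.008,0.0023,-0,0,0,0.057,0.05],[-0.0119,0,-0,0,0,0,0.05],[-0.0118,0,-0,0,0,0,0.05],[-0.0119,0,-0,0,0,0,0.05]]
[[-0.0119,0,-0,0,0,0,0.05],[-0.0118,0,-0,0,0,0,0.05],[-0.0119,0,-0,0,0,0,0.05],[-0.0118,0,-0,0,0,0,0.05]]
end [ 5.56200e-01 -2.25000e-01  1.20000e-02  8.83139e+01]
```

Request:
step_arm([
  [0, 0, 0.031, 0, 0, 0, 0.05],
  [0, 0, 0.031, 0, 0, 0, 0.05],
  [0, 0, 0.031, 0, 0, 0, 0.05],
  [0, 0, 0.031, 0, 0, 0, 0.05],
  [0, 0, 0.031, 0, 0, 0, 0.05],
  [0, 0, 0.031, 0, 0, 0, 0.05],
  [0, 0, 0.025, 0, 0, 0, 0.05],
  [0, 0, 0.008, 0, 0, 0, 0.05],
])

```text
time: 2.6
tool_pos: [0.4735, 0.1044, 0.0091]
tool_rot: [-0.003, 0.582, 0.813, -0.002]
contact_force: [-0.8, 0.2, -0.4]
gripper_width: 0.587
```

Request:
step_arm([
  [-0.01, 0.001, 0, 0, 0, 0.005, 0.05],
  [-0.01, 0.001, 0, 0, 0, 0.004, 0.05],
  [-0.011, 0, 0, 0, 0, 0.004, 0.05],
  [-0.012, 0, 0, 0, 0, 0, 0.05],
  [-0.014, 0, 0, 0, 0, 0, 0.05],
  [-0.014, 0, 0, 0, 0, 0, 0.05],
  [-0.005, 0, 0, 0, 0, 0, 0.05],
])

```text
time: 3.3
tool_pos: [0.5032, 0.0302, 0.0127]
tool_rot: [0.0, 0.589, 0.808, 0.0]
contact_force: [-0.7, 2.1, 1.7]
gripper_width: 0.587
```

```bash
cat > look.py <<'E'
from plan import *
from meas import *
def look(tag,cams=('scene','side')):
    fr=[]
    for n in cams:
        im,d=save(n,f'{n}{tag}.png'); fr.append((n,im,d))
    topview(fr,f'top{tag}.png')
    return [cloud(n,d) for n,im,d in fr]
E
python3 - <<'E'
from look import *
print(cur().round(4))
for P in look('2'): circ(P,[.52,-.01],.042,.064,.075,name='pot')
E
```

```text
[5.032000e-01 3.020000e-02 1.270000e-02 1.078368e+02]
pot [ 0.5198 -0.0153  0.0387] 153
pot [ 0.5145 -0.0151  0.0395] 208
```

View pics/side2.png

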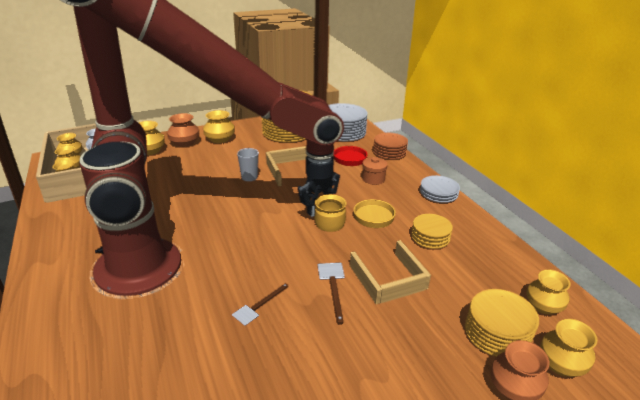

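The pot sits upright ahead of the fingers at about (0.517, -0.015), as predicted (side view (330,212)). I continue the push.

```bash
python3 - <<'E'
from plan import *
D=.0475
def tcp(px,py,yaw): 
    a=np.radians(yaw); return (px+D*np.cos(a),py+D*np.sin(a))
a=np.array([-.029,-.9996]);B=np.array([.555,-.266])
pre=B-.125*a
yaw0=107.8;yl=88.3
W=[(*tcp(*pre,yaw0),.012,yaw0,.05,.014)]
n=6
for i in range(1,n+1):
    c=pre+a*.008*i; y=yaw0+(yl-yaw0)*i/n; W.append((*tcp(*c,y),.012,y,.05,.014))
W.append((*tcp(*(B+a*.006),yl),.012,yl,.05,.013))
plan(W)
E
```

```text
from [5.027000e-01 3.070000e-02 1.240000e-02 1.078477e+02]
[[-0.0133,0.0001,0,0,0,0,0.05],[-0.0133,0,0.0001,0,0,0,0.05],[-0.0133,0.0001,0,0,0,0,0.05],[-0.0133,0.0001,0,0,0,0,0.05],[-0.0134,0,0.0001,0,0,0,0.05],[-0.0133,0.0001,0,0,0,0,0.05],[-0.0133,0,0.0001,0,0,0.001,0.05],[-0.0133,0.0001,-0,0,0,-0,0.05]]
[[-0.0133,0.0001,0,0,0,-0,0.05],[-0.0133,0.0001,0.0001,0,0,-0,0.05],[-0.0076,-0,-0,0,0,0.057,0.05],[-0.0078,0.0005,-0,0,0,0.056,0.05],[-0.0079,0.0009,-0,0,0,0.057,0.05],[-0.0079,0.0013,-0,0,0,0.057,0.05],[-0.0081,0.0018,-0,0,0,0.056,0.05],[-0.008,0.0022,-0,0,0,0.057,0.05]]
[[-0.0119,0,-0,0,0,0,0.05],[-0.0118,0,-0,0,0,0,0.05],[-0.0119,0,-0,0,0,0,0.05],[-0.0118,0,-0,0,0,0,0.05],[-0.0119,0.0001,-0,0,0,0,0.05],[-0.0119,-0,-0,0,0,0,0.05],[-0.0118,-0,-0,0,0,0,0.05]]
end [ 5.56300e-01 -2.24500e-01  1.20000e-02  8.83098e+01]
```

Request:
step_arm([
  [-0.013, 0, 0, 0, 0, 0, 0.05],
  [-0.0135, 0, 0, 0, 0, 0, 0.05],
  [-0.0135, 0, 0, 0, 0, 0, 0.05],
  [-0.0135, 0, 0, 0, 0, 0, 0.05],
  [-0.0135, 0, 0, 0, 0, 0, 0.05],
  [-0.0135, 0, 0, 0, 0, 0, 0.05],
  [-0.0135, 0, 0, 0, 0, 0, 0.05],
  [-0.0135, 0, 0, 0, 0, 0, 0.05],
])

```text
time: 4.2
tool_pos: [0.5358, -0.0716, 0.0123]
tool_rot: [-0.0, 0.588, 0.809, 0.0]
contact_force: [-0.3, 1.2, 0.3]
gripper_width: 0.584
```

Request:
step_arm([
  [-0.0135, 0, 0, 0, 0, 0, 0.05],
  [-0.013, 0, 0, 0, 0, 0, 0.05],
  [-0.008, 0, 0, 0, 0, 0.057, 0.05],
  [-0.008, 0.0005, 0, 0, 0, 0.057, 0.05],
  [-0.008, 0.001, 0, 0, 0, 0.057, 0.05],
  [-0.008, 0.0015, 0, 0, 0, 0.057, 0.05],
  [-0.008, 0.002, 0, 0, 0, 0.057, 0.05],
  [-0.008, 0.002, 0, 0, 0, 0.057, 0.05],
])

```text
time: 5.0
tool_pos: [0.5594, -0.1429, 0.0126]
tool_rot: [0.0, 0.718, 0.696, 0.0]
contact_force: [-0.0, 1.4, -0.1]
gripper_width: 0.579
```

```bash
python3 - <<'E'
from look import *
print(cur().round(4))
for P in look('3'): circ(P,[.557,-.19],.042,.064,.075,name='pot')
E
```

```text
[ 5.59400e-01 -1.42900e-01  1.26000e-02  8.82143e+01]
pot [ 0.5593 -0.1875  0.0426] 67
pot [ 0.5557 -0.1914  0.0396] 257
```

View pics/side3.png

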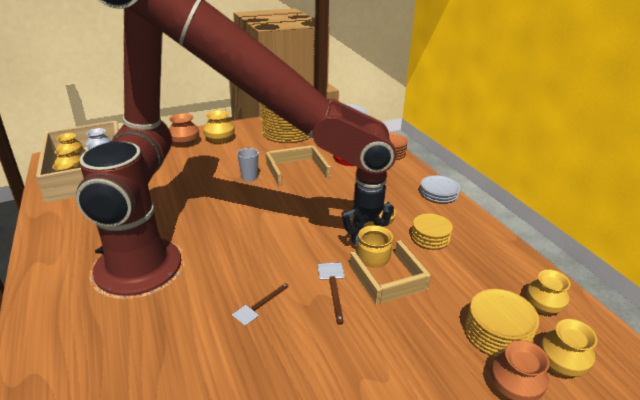

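Request:
step_arm([
  [-0.012, 0, 0, 0, 0, 0, 0.05],
  [-0.012, 0, 0, 0, 0, 0, 0.05],
  [-0.012, 0, 0, 0, 0, 0, 0.05],
  [-0.012, 0, 0, 0, 0, 0, 0.05],
  [-0.012, 0, 0, 0, 0, 0, 0.05],
  [-0.012, 0, 0, 0, 0, 0, 0.05],
  [-0.007, 0, 0, 0, 0, 0, 0.05],
  [0, 0, 0, 0, 0, 0, 0.05],
])

```text
time: 5.9
tool_pos: [0.5564, -0.2223, 0.0125]
tool_rot: [0.0, 0.718, 0.696, -0.0]
contact_force: [-0.0, -0.4, 0.3]
gripper_width: 0.584
```

Request:
step_arm([
  [0.02, 0, 0, 0, 0, 0, 0.05],
  [0.04, 0, 0, 0, 0, 0, 0.05],
  [0.04, 0, -0.02, 0, 0, 0, 0.05],
  [0, 0, -0.05, 0, 0, 0, 0.06],
  [0, 0, -0.05, 0, 0, 0, 0.06],
])

```text
time: 6.4
tool_pos: [0.5579, -0.119, 0.132]
tool_rot: [-0.002, 0.716, 0.698, -0.001]
contact_force: [1.7, -0.9, 0.3]
gripper_width: 0.706
```

```bash
python3 - <<'E'
from look import *
print(cur().round(4))
for P in look('4'): 
    circ(P,[.557,-.265],.042,.064,.075,name='pot');bay(P,[.555,-.27],-np.pi/2,.116,.13,'narrow')
    circ(P,[.65,-.035],.058,.017,.026,name='dish',rlo=.85,rhi=1.15)
E
```

```text
[ 0.5579 -0.119   0.132  88.4907]
pot [ 0.557  -0.2712  0.0389] 192
narrow [ 0.5567 -0.2569 -1.6328] rms 0.0216 530
dish [ 0.6502 -0.0338  0.0572] 330
pot [ 0.5531 -0.2716  0.0391] 258
narrow [ 0.5518 -0.2637 -1.5865] rms 0.0171 974
dish [ 0.6463 -0.0336  0.0574] 228
```

View pics/side4.png

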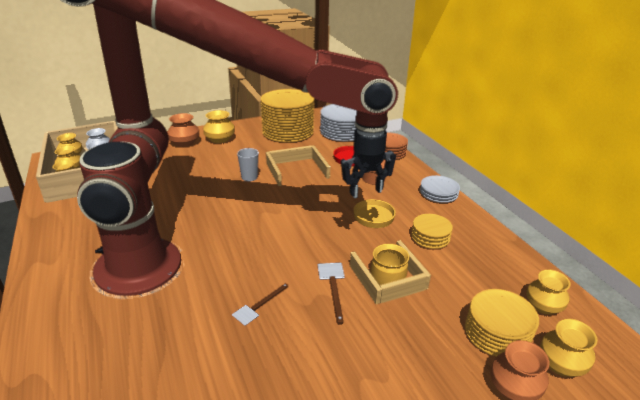

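View pics/scene4.png

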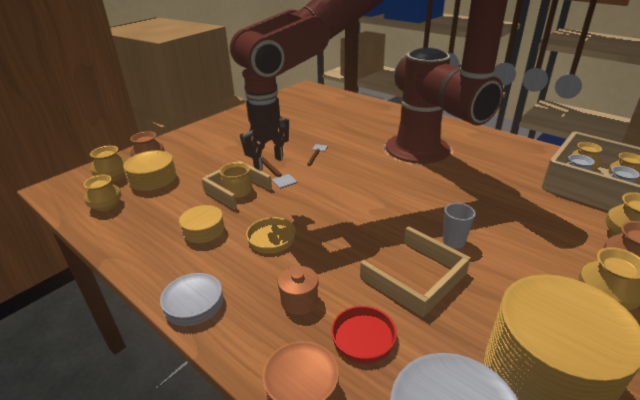

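```bash
python3 - <<'E'
from plan import *
plan([(.6483,-.0337,.132,90,.06,.04),(.6483,-.0337,.03,90,.06,.035),(.6483,-.0337,.01,90,.06,.01)])
E
```

```text
from [ 0.5645 -0.1222  0.1417 88.4178]
[[0.0227,0.0203,0.0024,0,0,-0.007,0.06],[0.0225,0.0205,0.0024,0,0,-0.007,0.06],[0.0224,0.0207,0.0025,0,0,-0.007,0.06],[0.0223,0.0208,0.0024,0,0,-0.007,0.06],[-0,-0,0.034,0,0,0,0.06],[-0,-0,0.034,0,0,0,0.06],[-0,-0,0.034,0,0,0,0.06],[-0,-0,0.01,0,0,0,0.06]]
[[-0,-0,0.01,0,0,0,0.06]]
end [ 6.48300e-01 -3.37000e-02  1.00000e-02  9.00221e+01]
```

Request:
step_arm([
  [0.022, 0.021, 0, 0, 0, -0.007, 0.06],
  [0.022, 0.021, 0, 0, 0, -0.007, 0.06],
  [0.022, 0.021, 0, 0, 0, -0.007, 0.06],
  [0.022, 0.021, 0, 0, 0, -0.007, 0.06],
  [0, 0, 0.03, 0, 0, 0, 0.06],
  [0, 0, 0.03, 0, 0, 0, 0.06],
  [0, 0, 0.01, 0, 0, 0, 0.06],
  [0, 0, 0, 0, 0, 0, 0.06],
])

```text
time: 7.3
tool_pos: [0.643, -0.0343, 0.0596]
tool_rot: [-0.002, 0.707, 0.707, -0.001]
contact_force: [-0.2, 0.3, 0.1]
gripper_width: 0.701
```

```bash
python3 - <<'E'
from plan import *
plan([(.6483,-.0337,.03,90,.06,.035),(.6483,-.0337,.01,90,.06,.01)])
save('side','side5.png')
E
```

```text
from [ 6.43000e-01 -3.43000e-02  5.96000e-02  8.99451e+01]
[[0.0006,0.0053,0.0296,0,0,-0.001,0.06],[-0,0,0.0067,0,0,0,0.06],[-0,0,0.0066,0,0,0,0.06],[-0,0,0.0067,0,0,0,0.06]]
end [ 6.48300e-01 -3.37000e-02  1.00000e-02  9.00024e+01]
```

View pics/side5.png

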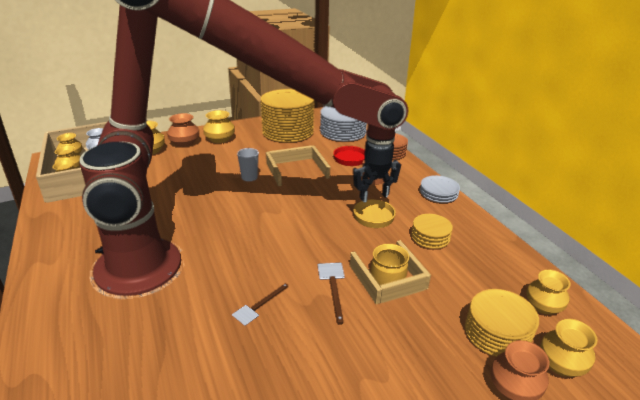

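Request:
step_arm([
  [0, 0.004, 0.02, 0, 0, 0, 0.06],
  [0, 0, 0.015, 0, 0, 0, 0.06],
  [0, 0, 0.006, 0, 0, 0, 0.06],
  [0, 0, 0.004, 0, 0, 0, 0.06],
  [0, 0, 0, 0, 0, 0, 0.06],
])

```text
time: 7.85
tool_pos: [0.6487, -0.0346, 0.0172]
tool_rot: [-0.0, 0.708, 0.707, -0.0]
contact_force: [0.6, 0.5, -0.4]
gripper_width: 0.704
```

Request:
step_arm([
  [0, 0, 0.003, 0, 0, 0, 0.06],
  [0, 0, 0, 0, 0, 0, 0.06],
])

```text
time: 8.05
tool_pos: [0.6491, -0.0346, 0.0146]
tool_rot: [0.0, 0.707, 0.707, 0.0]
contact_force: [0.6, 1.2, -0.3]
gripper_width: 0.701
```

```bash
python3 - <<'E'
from plan import *
print(cur())
im,d=save('wrist','wrist6.png');im,d=save('scene','scene6.png')
cv2.imwrite('pics/scene6c.png',cv2.resize(im[150:270,200:360,::-1],None,fx=5,fy=5,interpolation=cv2.INTER_CUBIC))
E
```

```text
[ 6.49060847e-01 -3.45764234e-02  1.46095108e-02  8.99407378e+01]
```

View pics/scene6c.png

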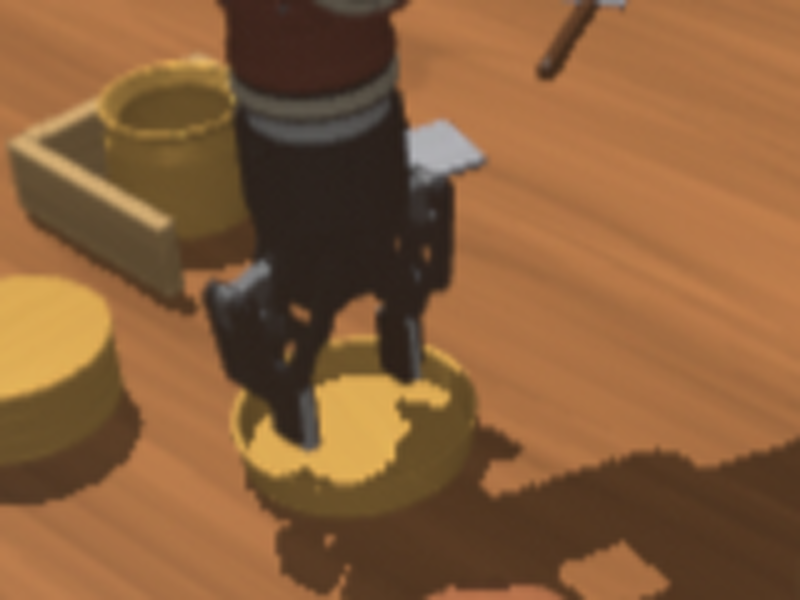

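View pics/wrist6.png

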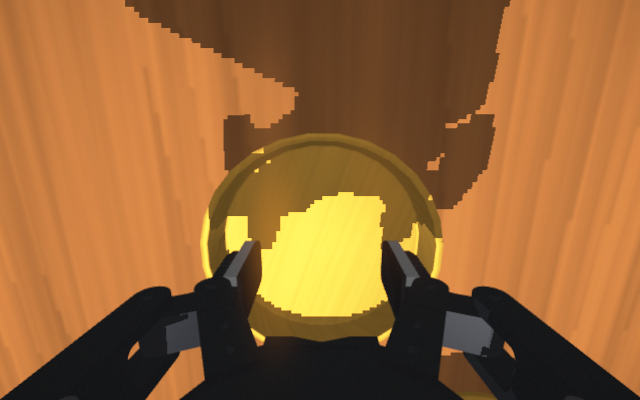

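Request:
step_arm([
  [0, 0, 0.003, 0, 0, 0, 0.06],
  [0, 0, 0.003, 0, 0, 0, 0.06],
  [0, 0, 0, 0, 0, 0, 0.06],
])

```text
time: 8.45
tool_pos: [0.6484, -0.0345, 0.0076]
tool_rot: [-0.0, 0.707, 0.707, -0.0]
contact_force: [0.4, -0.7, -0.2]
gripper_width: 0.703
```

```bash
python3 - <<'E'
from plan import *
s=cur();print(s)
a=np.array([.0767,.997]);B=np.array([.5417,.293])
# finger leads: path of TCP
pre=B-.16*a
print(pre)
W=[(*(pre+[-.003,0]),.0088,90,.06,.014),(*(pre+a*.04),.0088,90,.06,.014),(*(B+a*.012),.0088,90,.06,.013)]
plan(W)
E
```

```text
[ 6.48371239e-01 -3.44743532e-02  7.59055109e-03  8.99429131e+01]
[0.529428 0.13348 ]
from [ 6.48400e-01 -3.45000e-02  7.60000e-03  8.99429e+01]
[[0.0112,-0.0081,-0.0001,0,0,-0,0.06],[0.0112,-0.0082,-0.0001,0,0,-0,0.06],[0.0112,-0.0081,-0,0,0,-0,0.06],[0.0112,-0.0082,-0.0001,0,0,-0,0.06],[0.0111,-0.0081,-0.0001,0,0,-0,0.06],[0.0112,-0.0081,-0.0001,0,0,-0,0.06],[0.0112,-0.0082,-0.0001,0,0,-0,0.06],[0.0112,-0.0081,-0,0,0,-0.001,0.06]]
[[0.0112,-0.0082,-0.0001,0,0,0,0.06],[0.0112,-0.0081,-0.0001,0,0,0,0.06],[0.0112,-0.0081,-0.0001,0,0,0,0.06],[0.0112,-0.0081,-0.0001,0,0,0,0.06],[0.0112,-0.0082,-0,0,0,0,0.06],[0.0112,-0.0081,-0.0001,0,0,0,0.06],[0.0112,-0.0081,-0.0001,0,0,0,0.06],[0.0133,0.002,-0,0,0,0,0.06]]
[[0.0133,0.002,-0,0,0,0,0.06],[0.0133,0.002,-0,0,0,0,0.06],[0.012,0.0009,-0,0,0,0,0.06],[0.0119,0.0009,-0,0,0,0,0.06],[0.012,0.001,-0,0,0,0,0.06],[0.0119,0.0009,-0,0,0,0,0.06],[0.012,0.0009,-0,0,0,0,0.06],[0.012,0.0009,-0,0,0,0,0.06]]
[[0.0119,0.001,-0,0,0,0,0.06],[0.012,0.0009,-0,0,0,0,0.06],[0.012,0.0009,-0,0,0,0,0.06],[0.0119,0.0009,-0,0,0,0,0.06],[0.012,0.001,-0,0,0,0,0.06]]
end [5.42700e-01 3.05000e-01 8.80000e-03 9.00002e+01]
```

```bash
python3 - <<'E'
from plan import *
s=cur();print(s)
a=np.array([.0767,.997]);B=np.array([.5417,.293])
pre=B-.16*a+.031*a
W=[(*pre,.0088,85.6,.04,.014),(*(B-.02*a),.0088,85.6,.04,.014),(*(B+a*.0335),.0088,85.6,.04,.013)]
plan(W)
E
```

```text
[ 6.48371239e-01 -3.44743532e-02  7.59055109e-03  8.99429131e+01]
from [ 6.48400e-01 -3.45000e-02  7.60000e-03  8.99429e+01]
[[0.0117,-0.0069,-0.0001,0,0,0.004,0.04],[0.0117,-0.0069,-0,0,0,0.005,0.04],[0.0116,-0.007,-0.0001,0,0,0.004,0.04],[0.0116,-0.007,-0.0001,0,0,0.005,0.04],[0.0115,-0.0071,-0.0001,0,0,0.004,0.04],[0.0116,-0.0071,-0,0,0,0.005,0.04],[0.0115,-0.0072,-0.0001,0,0,0.004,0.04],[0.0115,-0.0072,-0.0001,0,0,0.005,0.04]]
[[0.0114,-0.0073,-0,0,0,0.004,0.04],[0.0114,-0.0073,-0.0001,0,0,0.005,0.04],[0.0114,-0.0074,-0.0001,0,0,0.004,0.04],[0.0113,-0.0074,-0.0001,0,0,0.005,0.04],[0.0113,-0.0075,-0,0,0,0.004,0.04],[0.0113,-0.0075,-0.0001,0,0,0.004,0.04],[0.0112,-0.0076,-0.0001,0,0,0.005,0.04],[0.0112,-0.0077,-0,0,0,0.004,0.04]]
[[0.0112,-0.0076,-0.0001,0,0,0.005,0.04],[0.0136,-0,-0,0,0,-0,0.04],[0.0137,-0,-0,0,0,-0,0.04],[0.0136,-0,-0,0,0,-0,0.04],[0.0136,-0,-0,0,0,-0,0.04],[0.0136,-0,-0,0,0,-0,0.04],[0.0137,-0,-0,0,0,-0,0.04],[0.0136,-0.0001,-0,0,0,-0,0.04]]
[[0.0136,0,-0,0,0,-0,0.04],[0.0107,0,-0,0,0,-0,0.04],[0.0107,0,-0,0,0,-0,0.04],[0.0107,0,-0,0,0,-0,0.04],[0.0107,0,-0,0,0,-0,0.04],[0.0107,0,-0,0,0,-0,0.04]]
end [5.44200e-01 3.26400e-01 8.80000e-03 8.55884e+01]
```

Request:
step_arm([
  [0, 0, -0.004, 0, 0, 0, 0.04],
  [0, 0, 0, 0, 0, 0, 0.04],
  [0.012, -0.007, 0, 0, 0, 0.004, 0.04],
  [0.012, -0.007, 0, 0, 0, 0.005, 0.04],
  [0.0115, -0.007, 0, 0, 0, 0.004, 0.04],
  [0.0115, -0.007, 0, 0, 0, 0.005, 0.04],
  [0.0115, -0.007, 0, 0, 0, 0.004, 0.04],
  [0.0115, -0.007, 0, 0, 0, 0.005, 0.04],
])

```text
time: 9.25
tool_pos: [0.607, 0.0371, 0.0124]
tool_rot: [0.0, 0.717, 0.697, -0.0]
contact_force: [1.2, -1.6, -0.4]
gripper_width: 0.465
```

Request:
step_arm([
  [0.0115, -0.007, 0, 0, 0, 0.004, 0.04],
  [0.0115, -0.007, 0, 0, 0, 0.005, 0.04],
  [0.0115, -0.0075, 0, 0, 0, 0.004, 0.04],
  [0.0115, -0.0075, 0, 0, 0, 0.005, 0.04],
  [0.0115, -0.0075, 0, 0, 0, 0.004, 0.04],
  [0.011, -0.0075, 0, 0, 0, 0.005, 0.04],
  [0.011, -0.0075, 0, 0, 0, 0.004, 0.04],
  [0.011, -0.0075, 0, 0, 0, 0.005, 0.04],
])

```text
time: 10.05
tool_pos: [0.5521, 0.1298, 0.0123]
tool_rot: [0.0, 0.73, 0.684, -0.0]
contact_force: [1.0, -1.6, -0.3]
gripper_width: 0.469
```

```bash
python3 - <<'E'
from look import *
print(cur().round(4))
for P in look('7'): 
    circ(P,[.53,.11],.058,.017,.026,name='dish',rlo=.85,rhi=1.15)
E
```

```text
[5.52100e-01 1.29800e-01 1.23000e-02 8.63091e+01]
dish [0.5577 0.0947 0.057 ] 220
dish [0.5514 0.0972 0.0573] 182
```

View pics/scene7.png

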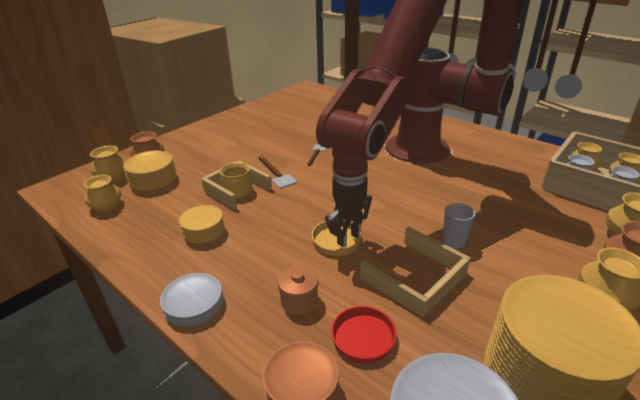

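View pics/top7.png

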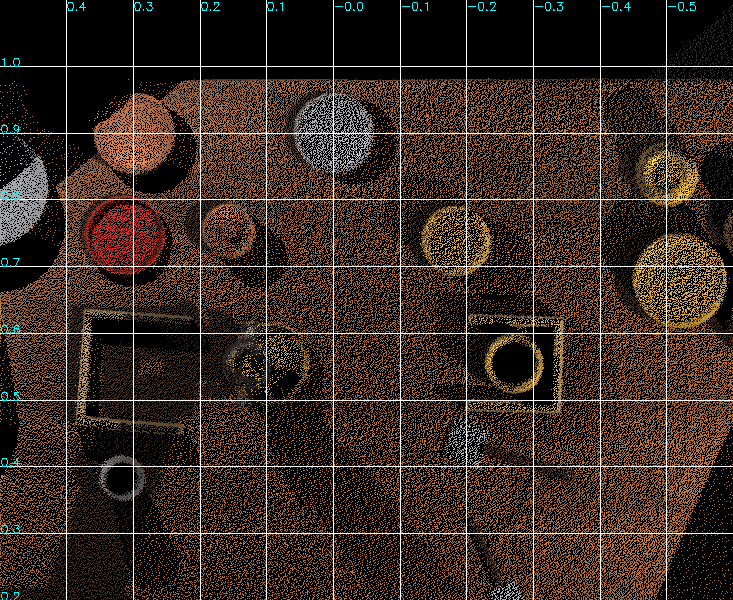

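```bash
python3 - <<'E'
from plan import *
a=np.array([.0767,.997]);B=np.array([.5417,.293])
print(B-.06*a)
W=[(.530,.150,.0118,85.6,.04,.011),(*(B-.075*a),.0118,85.6,.04,.014),(*(B+a*.0345),.0118,85.6,.04,.013)]
plan(W)
E
```

```text
[0.537098 0.23318 ]
from [5.51300e-01 1.30500e-01 1.20000e-02 8.64141e+01]
[[0.006,-0.0075,0.0001,0,0,0.005,0.04],[0.006,-0.0075,0,0,0,0.004,0.04],[0.006,-0.0076,0.0001,0,0,0.005,0.04],[0.0137,0.0001,-0,0,0,0,0.04],[0.0137,0.0002,-0,0,0,0,0.04],[0.0137,0.0001,-0,0,0,0,0.04],[0.0137,0.0002,-0,0,0,0,0.04],[0.0137,0.0001,-0,0,0,0,0.04]]
[[0.0122,0,-0,0,0,0,0.04],[0.0121,0,-0,0,0,0,0.04],[0.0122,0,-0,0,0,0,0.04],[0.0121,0,-0,0,0,0,0.04],[0.0122,0,-0,0,0,0,0.04],[0.0122,0,-0,0,0,0,0.04],[0.0121,0,-0,0,0,0,0.04],[0.0122,0.0001,-0,0,0,0,0.04]]
[[0.0122,-0,-0,0,0,0,0.04]]
end [5.4440e-01 3.2740e-01 1.1800e-02 8.5612e+01]
```

Request:
step_arm([
  [0.006, -0.0075, 0, 0, 0, 0.005, 0.04],
  [0.006, -0.0075, 0, 0, 0, 0.004, 0.04],
  [0.006, -0.0075, 0, 0, 0, 0.005, 0.04],
  [0.0135, 0, 0, 0, 0, 0, 0.04],
  [0.0135, 0, 0, 0, 0, 0, 0.04],
  [0, 0, 0, 0, 0, 0, 0.04],
])

```text
time: 10.75
tool_pos: [0.5337, 0.1773, 0.0124]
tool_rot: [-0.0, 0.734, 0.68, 0.0]
contact_force: [-0.6, -0.2, -0.6]
gripper_width: 0.471
```

```bash
python3 - <<'E'
from look import *
print(cur().round(4))
for P in look('8'): 
    circ(P,[.535,.14],.058,.017,.026,name='dish',rlo=.85,rhi=1.15);bay(P,[.545,.285],np.pi/2,.15,.15,'wide')
E
```

```text
[5.33700e-01 1.77300e-01 1.24000e-02 8.56292e+01]
dish [0.5315 0.1402 0.057 ] 238
wide [0.5445 0.2927 1.5001] rms 0.0167 1248
dish [0.5275 0.1408 0.0572] 172
wide [0.5388 0.2891 1.4589] rms 0.0276 241
```

View pics/scene8.png

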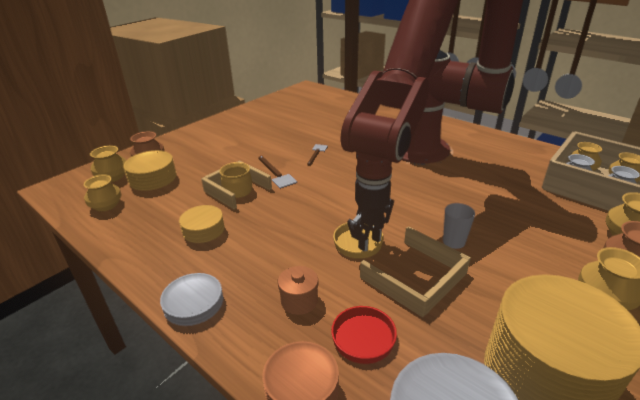

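Request:
step_arm([
  [0.012, 0, 0, 0, 0, 0, 0.04],
  [0.012, 0, 0, 0, 0, 0, 0.04],
  [0.012, 0, 0, 0, 0, 0, 0.04],
  [0.012, 0, 0, 0, 0, 0, 0.04],
  [0.012, 0, 0, 0, 0, 0, 0.04],
  [0.012, 0, 0, 0, 0, 0, 0.04],
])

```text
time: 11.45
tool_pos: [0.5392, 0.2483, 0.0122]
tool_rot: [-0.0, 0.734, 0.679, -0.0]
contact_force: [0.1, -0.8, -0.5]
gripper_width: 0.467
```

Request:
step_arm([
  [0.012, 0, 0, 0, 0, 0, 0.04],
  [0.012, 0, 0, 0, 0, 0, 0.04],
  [0.012, 0, 0, 0, 0, 0, 0.04],
  [0.012, 0, 0, 0, 0, 0, 0.04],
  [0.012, 0, 0, 0, 0, 0, 0.04],
  [0.012, 0, 0, 0, 0, 0, 0.04],
  [0.012, 0, 0, 0, 0, 0, 0.04],
  [0, 0, 0, 0, 0, 0, 0.04],
])

```text
time: 12.25
tool_pos: [0.546, 0.3327, 0.0126]
tool_rot: [-0.0, 0.734, 0.679, 0.001]
contact_force: [-0.7, 0.1, 0.5]
gripper_width: 0.47
```

```bash
python3 - <<'E'
from look import *
print(cur().round(4))
for P in look('9'): 
    circ(P,[.542,.295],.058,.017,.026,name='dish',rlo=.85,rhi=1.15)
E
```

```text
[5.46000e-01 3.32700e-01 1.26000e-02 8.56053e+01]
dish [0.543  0.2952 0.0573] 276
dish [0.5395 0.2957 0.0575] 146
```

View pics/scene9.png

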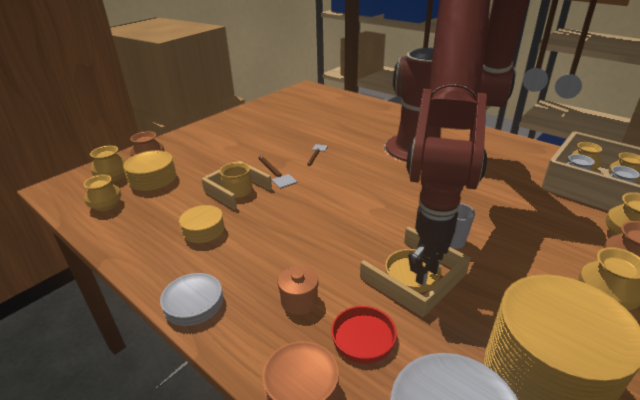

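Request:
step_arm([
  [-0.006, 0, 0, 0, 0, 0, 0.04],
  [0, 0, -0.02, 0, 0, 0, 0.04],
  [0, 0, -0.04, 0, 0, 0, 0.04],
  [0, 0, -0.05, 0, 0, 0, 0.04],
  [0, 0, -0.05, 0, 0, 0, 0.04],
  [0, 0, -0.04, 0, 0, 0, 0.04],
  [0, 0, 0, 0, 0, 0, 0.04],
])

```text
time: 13.05
tool_pos: [0.549, 0.3257, 0.2217]
tool_rot: [0.002, 0.734, 0.679, 0.007]
contact_force: [0.5, 0.5, 1.1]
gripper_width: 0.467
```

```bash
python3 - <<'E'
from plan import *
plan([(.418,-.256,.21,71.3,.04,.042)])
E
```

```text
from [ 0.549   0.3257  0.2217 85.4854]
[[-0.0393,-0.0057,0.0008,0,0,0.017,0.04],[-0.0395,-0.0049,0.0008,0,0,0.016,0.04],[-0.0395,-0.0044,0.0007,0,0,0.017,0.04],[-0.0396,-0.0037,0.0008,0,0,0.016,0.04],[-0.0396,-0.003,0.0008,0,0,0.017,0.04],[-0.0397,-0.0024,0.0008,0,0,0.016,0.04],[-0.0397,-0.0017,0.0007,0,0,0.017,0.04],[-0.0397,-0.0011,0.0008,0,0,0.016,0.04]]
[[-0.0398,-0.0004,0.0008,0,0,0.017,0.04],[-0.0397,0.0002,0.0008,0,0,0.016,0.04],[-0.0398,0.0009,0.0008,0,0,0.017,0.04],[-0.0397,0.0016,0.0007,0,0,0.016,0.04],[-0.0397,0.0022,0.0008,0,0,0.017,0.04],[-0.0396,0.0029,0.0008,0,0,0.016,0.04],[-0.0396,0.0035,0.0008,0,0,0.017,0.04]]
end [ 0.418 -0.256  0.21  71.276]
```

Request:
step_arm([
  [-0.039, -0.006, 0, 0, 0, 0.017, 0.04],
  [-0.0395, -0.005, 0, 0, 0, 0.016, 0.04],
  [-0.0395, -0.0045, 0, 0, 0, 0.017, 0.04],
  [-0.0395, -0.0035, 0, 0, 0, 0.016, 0.04],
  [-0.0395, -0.003, 0, 0, 0, 0.017, 0.04],
  [-0.04, -0.0025, 0, 0, 0, 0.016, 0.04],
  [-0.04, -0.0015, 0, 0, 0, 0.017, 0.04],
  [-0.04, -0.001, 0, 0, 0, 0.016, 0.04],
])

```text
time: 13.85
tool_pos: [0.4742, 0.0123, 0.2114]
tool_rot: [-0.0, 0.778, 0.629, -0.0]
contact_force: [0.6, 0.2, -0.5]
gripper_width: 0.469
```

Request:
step_arm([
  [-0.04, -0.0005, 0, 0, 0, 0.017, 0.04],
  [-0.04, 0, 0, 0, 0, 0.016, 0.04],
  [-0.04, 0.001, 0, 0, 0, 0.017, 0.04],
  [-0.04, 0.0015, 0, 0, 0, 0.016, 0.04],
  [-0.0395, 0.002, 0, 0, 0, 0.017, 0.04],
  [-0.0395, 0.003, 0, 0, 0, 0.016, 0.04],
  [-0.0395, 0.0035, 0, 0, 0, 0.017, 0.04],
  [0, 0, 0, 0, 0, 0, 0.04],
])

```text
time: 14.65
tool_pos: [0.4121, -0.2613, 0.2114]
tool_rot: [-0.0, 0.814, 0.58, -0.001]
contact_force: [0.6, -0.3, -0.0]
gripper_width: 0.474
```

```bash
python3 - <<'E'
from plan import *
print(cur())
im,d=save('wrist','wrist10.png'); np.save('w10.npy',d)
P=world(camera_info('wrist'),[(u,v) for v in range(400) for u in range(640)],d.reshape(-1)).reshape(400,640,3)
np.save('w10P.npy',P)
c=cut_out('wrist','spatula')
for q in c: print(q['conf'],q['point'],P[int(q['point'][1]),int(q['point'][0])].round(4),q['mask'].sum())
E
```

```text
[ 0.41208177 -0.26132413  0.21144202 70.9522742 ]
0.88 [175.0, 215.7] [ 0.2315 -0.2475  0.008 ] 1891
0.86 [320.0, 132.8] [ 0.4286 -0.2118  0.0031] 3964
```

View pics/wrist10.png

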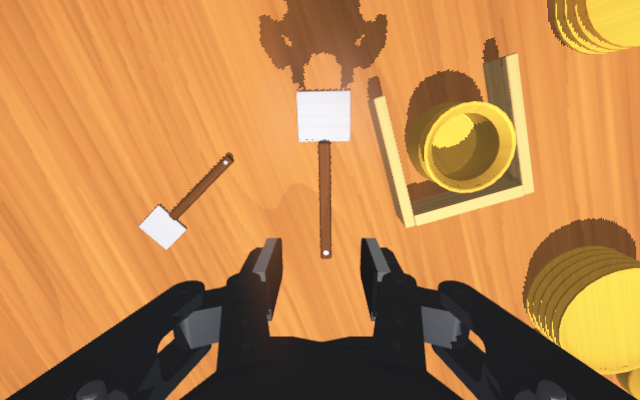

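```bash
python3 - <<'E'
from plan import *
K=None
def hit(uv,z):
    ci=camera_info('wrist');a=world(ci,[uv],[1.])[0];o=np.array(ci['world_from_camera'])[:3,3]
    return o+(a-o)*(z-o[2])/(a[2]-o[2])
pts={'tip':((323.5,91),.005),'bl':((297,91),.005),'br':((350,91),.005),'joint':((324,141),.008),'end':((326,258),.008)}
r={k:hit(*v) for k,v in pts.items()}
for k in r: print(k,r[k].round(4))
d=r['tip']-r['end'];print(np.linalg.norm(d),np.degrees(np.arctan2(d[1],d[0])))
d/=np.linalg.norm(d);m=(r['tip']+r['end'])/2;print('mid',m,'com',m+.013*d)
com=m+.013*d
plan([(com[0],com[1],.2114,np.degrees(np.arctan2(d[1],d[0])),.04,.04)])
E
```

```text
tip [ 0.4467 -0.1703  0.005 ]
bl [ 0.4194 -0.1611  0.005 ]
br [ 0.474  -0.1796  0.005 ]
joint [ 0.4302 -0.2211  0.008 ]
end [ 0.3863 -0.3591  0.008 ]
0.19820545499202422 72.26360920980765
mid [ 0.416535   -0.26472418  0.0065    ] com [ 0.42049484 -0.25234351  0.00630323]
from [ 0.4131 -0.2582  0.2114 71.1774]
[[0.008,0.0051,-0,0,0,-0.019,0.04]]
end [ 0.4205 -0.2523  0.2114 72.266 ]
```

Request:
step_arm([
  [0.0065, 0.005, 0.02, 0, 0, -0.018, 0.04],
  [0, 0, 0.04, 0, 0, 0, 0.04],
  [0, 0, 0.045, 0, 0, 0, 0.04],
  [0, 0, 0.045, 0, 0, 0, 0.04],
  [0, 0, 0.035, 0, 0, 0, 0.04],
  [0, 0, 0.012, 0, 0, 0, 0.04],
  [0, 0, 0.004, 0, 0, 0, 0.04],
  [0, 0, 0, 0, 0, 0, 0.04],
])

```text
time: 15.55
tool_pos: [0.4217, -0.2533, 0.0123]
tool_rot: [0.001, 0.807, 0.591, 0.0]
contact_force: [-0.1, -0.3, -0.1]
gripper_width: 0.47
```

Request:
step_arm([
  [0, 0, 0.002, 0, 0, 0, 0.04],
  [0, 0, 0, 0, 0, 0, 0.0],
  [0, 0, 0, 0, 0, 0, 0.0],
  [0, 0, 0, 0, 0, 0, 0.0],
  [0, 0, 0, 0, 0, 0, 0.0],
  [0, 0, 0, 0, 0, 0, 0.0],
])

```text
time: 16.15
tool_pos: [0.4217, -0.254, 0.0109]
tool_rot: [0.001, 0.807, 0.59, 0.0]
contact_force: [-0.5, 1.6, 6.1]
gripper_width: 0.112
```

```bash
python3 - <<'E'
from plan import *
print(cur())
im,d=save('side','side11.png')
cv2.imwrite('pics/side11c.png',cv2.resize(im[200:350,230:450,::-1],None,fx=3.5,fy=3.5,interpolation=cv2.INTER_CUBIC))
E
```

```text
[ 4.21729539e-01 -2.53971846e-01  1.08715706e-02  7.23481684e+01]
```

View pics/side11c.png

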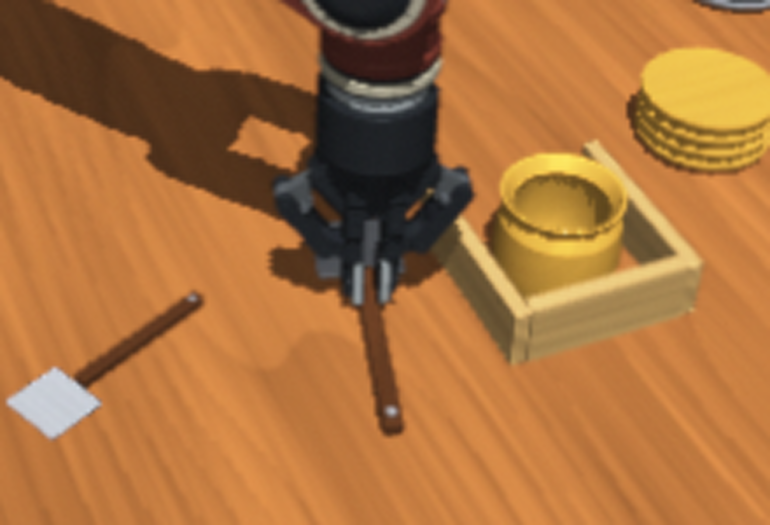

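Request:
step_arm([
  [0, 0, 0, 0, 0, 0, 0.0],
  [0, 0, 0, 0, 0, 0, 0.0],
])

```text
time: 16.4
tool_pos: [0.4217, -0.254, 0.0109]
tool_rot: [0.001, 0.807, 0.59, 0.0]
contact_force: [-1.2, 1.3, 5.9]
gripper_width: 0.113
```

The fingers pinch only the top edge of the handle (9.6 mm opening, tip at z≈11 mm). I reopen, go lower and regrip.

Request:
step_arm([
  [0, 0, 0, 0, 0, 0, 0.04],
  [0, 0, 0, 0, 0, 0, 0.04],
  [0, 0, 0, 0, 0, 0, 0.04],
  [0, 0, 0.004, 0, 0, 0, 0.04],
  [0, 0, 0.003, 0, 0, 0, 0.04],
  [0, 0, 0, 0, 0, 0, 0.04],
])

```text
time: 17.0
tool_pos: [0.4203, -0.2528, 0.0014]
tool_rot: [-0.001, 0.807, 0.59, -0.0]
contact_force: [0.3, -0.8, -0.0]
gripper_width: 0.468
```

Request:
step_arm([
  [0, 0, 0, 0, 0, 0, 0.0],
  [0, 0, 0, 0, 0, 0, 0.0],
  [0, 0, 0, 0, 0, 0, 0.0],
  [0, 0, 0, 0, 0, 0, 0.0],
  [0, 0, 0, 0, 0, 0, 0.0],
  [0, 0, 0, 0, 0, 0, 0.0],
])

```text
time: 17.6
tool_pos: [0.4211, -0.2534, 0.0025]
tool_rot: [0.0, 0.807, 0.59, 0.0]
contact_force: [-0.4, -0.4, 1.5]
gripper_width: 0.144
```

Request:
step_arm([
  [0, 0, -0.01, 0, 0, 0, 0.0],
  [0, 0, -0.02, 0, 0, 0, 0.0],
  [0, 0, -0.03, 0, 0, 0, 0.0],
  [0, 0, -0.03, 0, 0, 0, 0.0],
  [0, 0, -0.02, 0, 0, 0, 0.0],
  [0, 0, 0, 0, 0, 0, 0.0],
])

```text
time: 18.2
tool_pos: [0.4227, -0.2548, 0.1163]
tool_rot: [0.004, 0.807, 0.59, 0.001]
contact_force: [0.1, -0.3, -1.3]
gripper_width: 0.14
```

```bash
python3 - <<'E'
from plan import *
print(cur())
ims=[]
for n,(a,b,c,d) in [('side',(200,350,230,450)),('wrist',(0,400,0,640))]:
    im,_=save(n,n+'12.png')
    ims.append(cv2.resize(im[a:b,c:d,::-1],(560 if n=='side' else 611,382),interpolation=cv2.INTER_CUBIC))
cv2.imwrite('pics/s12.png',cv2.resize(np.hstack(ims),(800,300)))
E
```

```text
[ 0.42272495 -0.25475294  0.11627735 72.3557041 ]
```

View pics/s12.png

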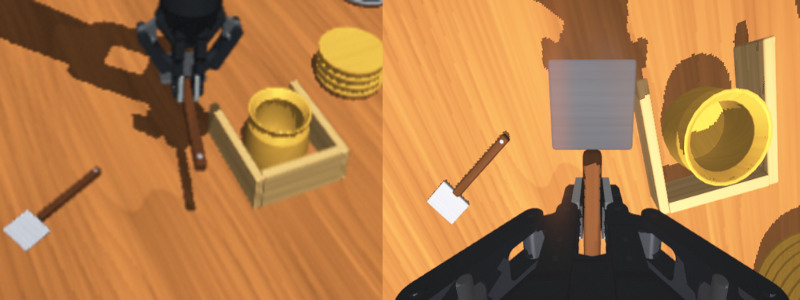

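```bash
cat > spat.py <<'E'
from plan import *
from scipy.spatial.transform import Rotation as Ro
def spat():
    s=state();im,d=save('wrist','wsp.png')
    ci=camera_info('wrist');R=Ro.from_quat(np.r_[s['tool_rot'][1:],s['tool_rot'][0]]).as_matrix()
    v,u=np.nonzero((d>0)&(d<.35));P=world(ci,np.c_[u,v],d[v,u]);C=im[v,u].astype(int)
    Q=(P-s['tool_pos'])@R   # tool frame
    b=(Q[:,0]>.025)&(Q[:,0]<.12)&(abs(Q[:,1])<.035)&(abs(Q[:,2])<.04)
    gray=abs(C[:,0]-C[:,2])<25
    B=Q[b&gray]; print(len(B),'blade toolx',np.percentile(B[:,0],[1,50,99]).round(4),'y',np.percentile(B[:,1],[1,50,99]).round(4))
    A=np.c_[B[:,0],B[:,1],np.ones(len(B))];c=np.linalg.lstsq(A,B[:,2],rcond=None)[0]
    for _ in range(3):
        r=B[:,2]-A@c;k=abs(r)<.003;c=np.linalg.lstsq(A[k],B[k,2],rcond=None)[0]
    print('slope x,y deg',np.degrees(c[:2]).round(2),'z at tool origin',c[2].round(4))
    print('tool tilt (z axis)',R[:,2].round(4))
    h=(Q[:,0]>.0)&(Q[:,0]<.035)&(abs(Q[:,1])<.006)&(abs(Q[:,2]+.005)<.02);print('handle z',np.median(Q[h,2]) if h.any() else None,h.sum())
E
python3 -c "
from spat import *
spat()"
```

```text
12858 blade toolx [0.0308 0.0594 0.0838] y [-0.0191  0.005   0.0293]
slope x,y deg [-0.05  0.23] z at tool origin -0.0002
tool tilt (z axis) [ 0. -0. -1.]
handle z -0.006865668571986565 1845
```

View pics/wsp.png

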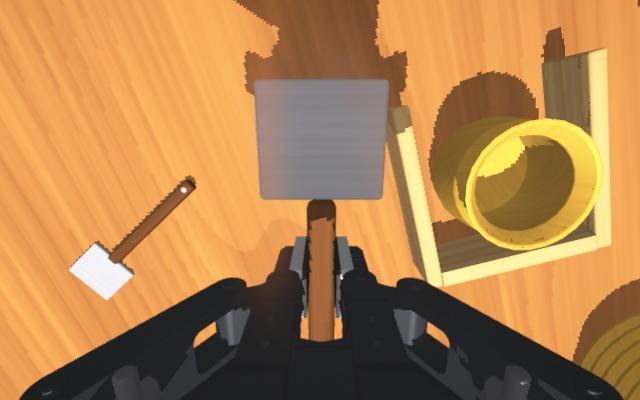

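```bash
python3 - <<'E'
from plan import *
print(state()['joint_pos'])
plan([(.423,-.2545,.2,72.3,0,.04),(.5562,.2919,.2,-4.4,0,.034)])
E
```

```text
[-6.93302221e-01 -1.67471333e-01  2.03150127e+00  7.30038926e-06
  1.27963958e+00 -3.85269972e-01]
from [ 0.4201 -0.2526  0.111  72.3509]
[[-0.0003,0.0011,-0.0297,0,0,0,0],[-0.0003,0.0011,-0.0296,0,0,0.001,0],[-0.0003,0.0011,-0.0297,0,0,-0,0],[0.033,-0.0023,0,0,0,0.079,0],[0.0327,-0.0049,0,0,0,0.078,0],[0.0322,-0.0075,0,0,0,0.079,0],[0.0316,-0.0099,0,0,0,0.079,0],[0.0307,-0.0124,0,0,0,0.079,0]]
[[0.0295,-0.0148,0,0,0,0.078,0],[0.0284,-0.0171,0,0,0,0.079,0],[0.0269,-0.0192,0,0,0,0.079,0],[0.0253,-0.0213,0,0,0,0.079,0],[0.0235,-0.0233,0,0,0,0.078,0],[0.0217,-0.025,0,0,0,0.079,0],[0.0196,-0.0266,0,0,0,0.079,0],[0.0175,-0.0281,0,0,0,0.079,0]]
[[0.0151,-0.0294,0,0,0,0.078,0],[0.0129,-0.0305,0,0,0,0.079,0],[0.0104,-0.0314,0,0,0,0.079,0],[0.0079,-0.0321,0,0,0,0.079,0]]
end [ 0.5562  0.2919  0.2    -4.4255]
```

Request:
step_arm([
  [0, 0, -0.03, 0, 0, 0, 0],
  [0, 0, -0.03, 0, 0, 0, 0],
  [0, 0, -0.03, 0, 0, 0, 0],
  [0.033, -0.0025, 0, 0, 0, 0.079, 0],
  [0.0325, -0.005, 0, 0, 0, 0.079, 0],
  [0.032, -0.0075, 0, 0, 0, 0.079, 0],
  [0.0315, -0.01, 0, 0, 0, 0.079, 0],
  [0.0305, -0.0125, 0, 0, 0, 0.079, 0],
])

```text
time: 19.15
tool_pos: [0.4583, -0.0913, 0.1998]
tool_rot: [-0.001, 0.908, 0.419, -0.001]
contact_force: [0.3, -0.4, -0.5]
gripper_width: 0.141
```

Request:
step_arm([
  [0.0295, -0.015, 0, 0, 0, 0.079, 0],
  [0.0285, -0.017, 0, 0, 0, 0.079, 0],
  [0.027, -0.019, 0, 0, 0, 0.079, 0],
  [0.0255, -0.0215, 0, 0, 0, 0.079, 0],
  [0.0235, -0.0235, 0, 0, 0, 0.078, 0],
  [0.0215, -0.025, 0, 0, 0, 0.079, 0],
  [0.0195, -0.0265, 0, 0, 0, 0.079, 0],
  [0.0175, -0.028, 0, 0, 0, 0.078, 0],
])

```text
time: 19.95
tool_pos: [0.521, 0.1655, 0.1995]
tool_rot: [0.0, 0.993, 0.117, -0.002]
contact_force: [-0.0, 0.0, -1.4]
gripper_width: 0.139
```

Request:
step_arm([
  [0.015, -0.0295, 0, 0, 0, 0.078, 0],
  [0.013, -0.0305, 0, 0, 0, 0.078, 0],
  [0.0105, -0.0315, 0, 0, 0, 0.079, 0],
  [0.008, -0.032, 0, 0, 0, 0.079, 0],
  [0, 0, 0, 0, 0, 0, 0],
  [0, 0, 0, 0, 0, 0, 0],
])

```text
time: 20.55
tool_pos: [0.5524, 0.2929, 0.1996]
tool_rot: [0.001, 0.999, -0.037, -0.002]
contact_force: [-1.1, -0.6, -1.3]
gripper_width: 0.145
```

```bash
python3 - <<'E'
from spat import *
from meas import *
spat()
plan([(.5562,.2919,.2,-4.4,0,.034)])
im,d=save('scene','scene13.png')
P=cloud('wrist',grab_frame('wrist')[1]);circ(P,[.542,.295],.058,.017,.026,name='dish',rlo=.85,rhi=1.15)
E
```

```text
15247 blade toolx [0.0316 0.0602 0.0843] y [-0.028   0.0009  0.0297]
slope x,y deg [-0.06  0.08] z at tool origin -0.0017
tool tilt (z axis) [-0.004 -0.002 -1.   ]
handle z -0.008481672870266382 1848
from [ 0.5526  0.2923  0.2    -4.3195]
[[0.0037,0.0002,0,0,0,0.001,0]]
end [ 0.5562  0.2919  0.2    -4.3768]
dish [0.5448 0.2968 0.0571] 498
```

View pics/wsp.png

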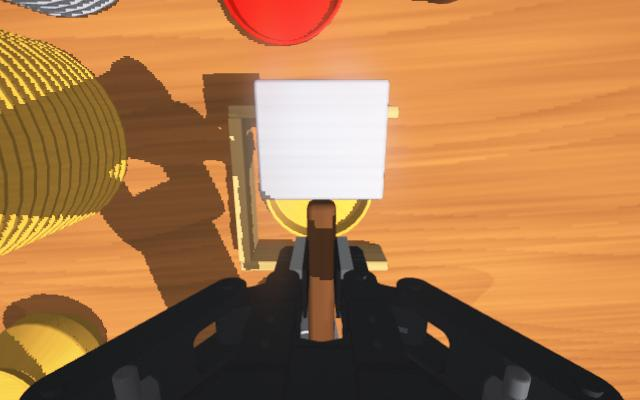

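View pics/scene13.png

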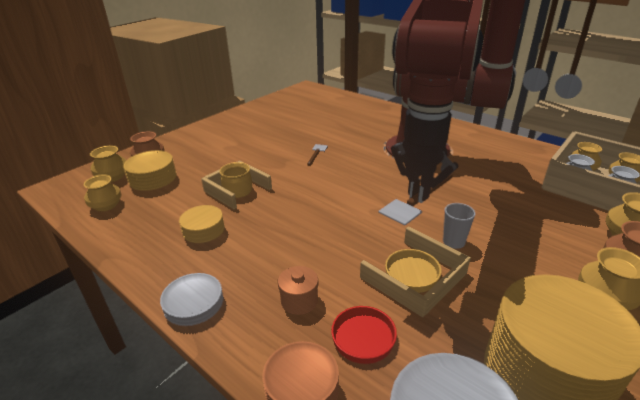

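Request:
step_arm([
  [0.004, 0, 0.03, 0, 0, 0, 0],
  [0, 0, 0.04, 0, 0, 0, 0],
  [0, 0, 0.04, 0, 0, 0, 0],
  [0, 0, 0.02, 0, 0, 0, 0],
  [0, 0, 0.012, 0, 0, 0, 0],
  [0, 0, 0, 0, 0, 0, 0],
])

```text
time: 21.3
tool_pos: [0.5563, 0.2915, 0.0584]
tool_rot: [0.001, 0.999, -0.039, -0.002]
contact_force: [0.4, -0.3, -1.1]
gripper_width: 0.141
```

Request:
step_arm([
  [0, 0, 0.002, 0, 0, 0, 0],
  [0, 0, 0.002, 0, 0, 0, 0],
  [0, 0, 0, 0, 0, 0, 0],
])

```text
time: 21.6
tool_pos: [0.5584, 0.293, 0.0578]
tool_rot: [-0.0, 0.999, -0.038, 0.001]
contact_force: [-0.3, -0.3, -0.9]
gripper_width: 0.142
```

Request:
step_arm([
  [0, 0, 0.002, 0, 0, 0, 0],
  [0, 0, 0.001, 0, 0, 0, 0],
  [0, 0, 0, 0, 0, 0, 0],
])

```text
time: 21.9
tool_pos: [0.5574, 0.2927, 0.0532]
tool_rot: [0.0, 0.999, -0.038, -0.0]
contact_force: [-0.5, -0.1, -1.2]
gripper_width: 0.139
```

Request:
step_arm([
  [0, 0, 0.0015, 0, 0, 0, 0],
  [0, 0, 0, 0, 0, 0, 0],
])

```text
time: 22.1
tool_pos: [0.5573, 0.2926, 0.0515]
tool_rot: [0.0, 0.999, -0.038, -0.0]
contact_force: [-0.5, -0.7, -2.2]
gripper_width: 0.139
```

```bash
python3 - <<'E'
from spat import *
spat();print(cur())
im,d=save('scene','scene14.png')
cv2.imwrite('pics/s14.png',cv2.resize(im[180:340,320:500,::-1],None,fx=4,fy=3.7,interpolation=cv2.INTER_CUBIC))
E
```

```text
15275 blade toolx [0.0314 0.06   0.0842] y [-0.0288  0.0002  0.0291]
slope x,y deg [-0.03  0.04] z at tool origin -0.0013
tool tilt (z axis) [-4.e-04 -2.e-04 -1.e+00]
handle z -0.00808128460411922 1859
[ 0.55737488  0.29261718  0.0516127  -4.36688609]
```

View pics/s14.png

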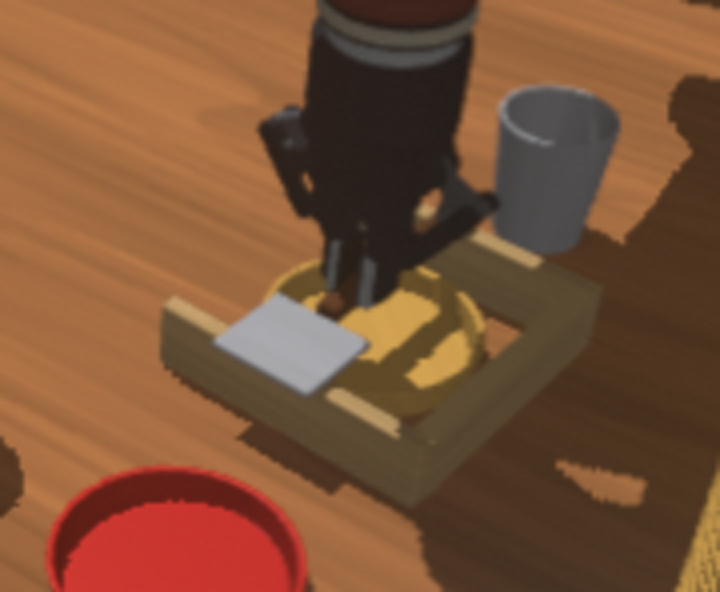

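The blade lies over the outer side wall ((290,345) in the crop), with no contact yet. I lower it further.

Request:
step_arm([
  [0, 0, 0.0015, 0, 0, 0, 0],
  [0, 0, 0, 0, 0, 0, 0],
])

```text
time: 22.4
tool_pos: [0.5573, 0.2926, 0.05]
tool_rot: [0.0, 0.999, -0.038, -0.0]
contact_force: [-0.3, -0.3, -0.5]
gripper_width: 0.141
```

Request:
step_arm([
  [0, 0, 0.0015, 0, 0, 0, 0],
  [0, 0, 0, 0, 0, 0, 0],
])

```text
time: 22.6
tool_pos: [0.5573, 0.2926, 0.0485]
tool_rot: [0.0, 0.999, -0.038, -0.0]
contact_force: [0.1, 0.3, -1.5]
gripper_width: 0.14
```

Request:
step_arm([
  [0, 0, 0.001, 0, 0, 0, 0],
  [0, 0, 0, 0, 0, 0, 0],
])

```text
time: 22.8
tool_pos: [0.5574, 0.2926, 0.0476]
tool_rot: [0.0, 0.999, -0.038, -0.0]
contact_force: [-0.8, 0.4, -1.8]
gripper_width: 0.136
```

Request:
step_arm([
  [0, 0, 0.001, 0, 0, 0, 0],
  [0, 0, 0, 0, 0, 0, 0],
])

```text
time: 23.0
tool_pos: [0.5577, 0.2928, 0.0476]
tool_rot: [-0.0, 0.999, -0.038, 0.0]
contact_force: [-1.0, -0.2, 3.1]
gripper_width: 0.137
```

Request:
step_arm([
  [0, 0, 0.001, 0, 0, 0, 0],
  [0, 0, 0, 0, 0, 0, 0],
])

```text
time: 23.2
tool_pos: [0.5579, 0.2928, 0.0475]
tool_rot: [-0.0, 0.999, -0.038, 0.0]
contact_force: [-4.2, -2.5, 7.3]
gripper_width: 0.141
```

Request:
step_arm([
  [0, 0, -0.001, 0, 0, 0, 0],
  [0, 0, 0, 0, 0, 0, 0.02],
  [0, 0, 0, 0, 0, 0, 0.03],
  [0, 0, 0, 0, 0, 0, 0.035],
  [0, 0, 0, 0, 0, 0, 0.035],
])

```text
time: 23.7
tool_pos: [0.5574, 0.2926, 0.0466]
tool_rot: [0.0, 0.999, -0.038, -0.0]
contact_force: [0.4, 0.7, -0.4]
gripper_width: 0.408
```

Request:
step_arm([
  [0, 0, -0.01, 0, 0, 0, 0.035],
  [0, 0, -0.03, 0, 0, 0, 0.035],
  [0, 0, -0.05, 0, 0, 0, 0.035],
  [0, 0, -0.05, 0, 0, 0, 0.035],
  [-0.03, 0, -0.04, 0, 0, 0, 0.035],
  [-0.04, 0, 0, 0, 0, 0, 0.035],
  [-0.04, 0, 0, 0, 0, 0, 0.035],
  [0, 0, 0, 0, 0, 0, 0.035],
])

```text
time: 24.5
tool_pos: [0.4442, 0.3014, 0.2274]
tool_rot: [-0.0, 0.999, -0.037, -0.0]
contact_force: [0.2, -0.1, 0.7]
gripper_width: 0.411
```

```bash
python3 - <<'E'
from look import *
print(cur().round(4))
cv=[]
for n,P in zip(['scene','side','wrist'],look('15',('scene','side','wrist'))):
    print(n)
    bay(P,[.542,.293],1.494,.15,.15,'wide')
    circ(P,[.542,.295],.058,.017,.026,name='dish',rlo=.85,rhi=1.15)
    if n!='wrist':
        circ(P,[.557,-.27],.042,.064,.075,name='pot');circ(P,[.38,.315],.034,.08,.095,name='tumbler');circ(P,[.74,-.185],.052,.02,.055,.85,1.15,name='plates');circ(P,[.75,.155],.04,.03,.06,name='canister',)
    for x0,x1,dy in [(.59,.645,.03),(.47,.53,.006),(.44,.58,.006)]:
        k=(P[:,0]>x0)&(P[:,0]<x1)&(abs(P[:,1]-.292+(P[:,0]-.5417)*.077)<dy)&(P[:,2]>.043)&(P[:,2]<.08); print('z spatula',x0,np.percentile(P[k,2],[5,50,95]).round(4) if k.any() else None,k.sum())
E
```

```text
[ 0.4442  0.3014  0.2274 -4.217 ]
scene
wide [0.5427 0.2936 1.4961] rms 0.013 1523
dish [0.5432 0.2955 0.0575] 297
pot [ 0.5568 -0.2717  0.0387] 190
tumbler [0.3837 0.3157 0.0315] 294
plates [ 0.74   -0.1842  0.0486] 508
canister [0.7543 0.156  0.0388] 405
z spatula 0.59 [0.0488 0.0508 0.0526] 567
z spatula 0.47 [0.0561 0.0577 0.0596] 99
z spatula 0.44 [0.056  0.0578 0.0595] 231
side
wide [0.5378 0.2933 1.4904] rms 0.019 447
dish [0.5393 0.2951 0.0569] 120
pot [ 0.553  -0.2718  0.0392] 257
tumbler [0.3827 0.3163 0.032 ] 159
plates [ 0.737  -0.1841  0.0486] 440
canister [0.7527 0.1597 0.0389] 199
z spatula 0.59 [0.0461 0.0511 0.054 ] 130
z spatula 0.47 [0.0481 0.0554 0.0601] 66
z spatula 0.44 [0.0475 0.0553 0.0602] 156
wrist
wide [0.5346 0.2954 1.5002] rms 0.0094 6596
dish [0.5443 0.2968 0.057 ] 1258
z spatula 0.59 [0.0473 0.0488 0.0501] 2282
z spatula 0.47 [0.0538 0.0556 0.0569] 607
z spatula 0.44 [0.0539 0.0556 0.0569] 1463
```

View pics/scene15.png

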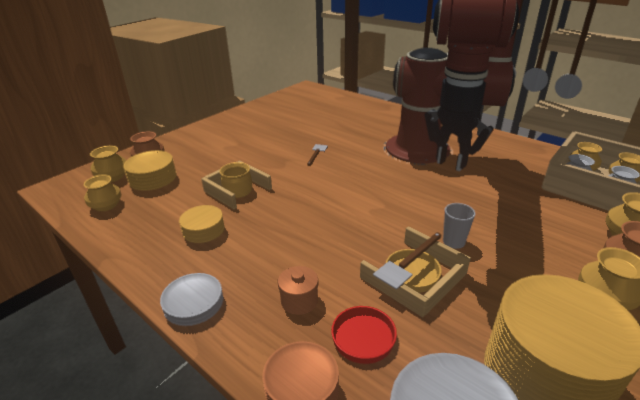

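View pics/top15.png

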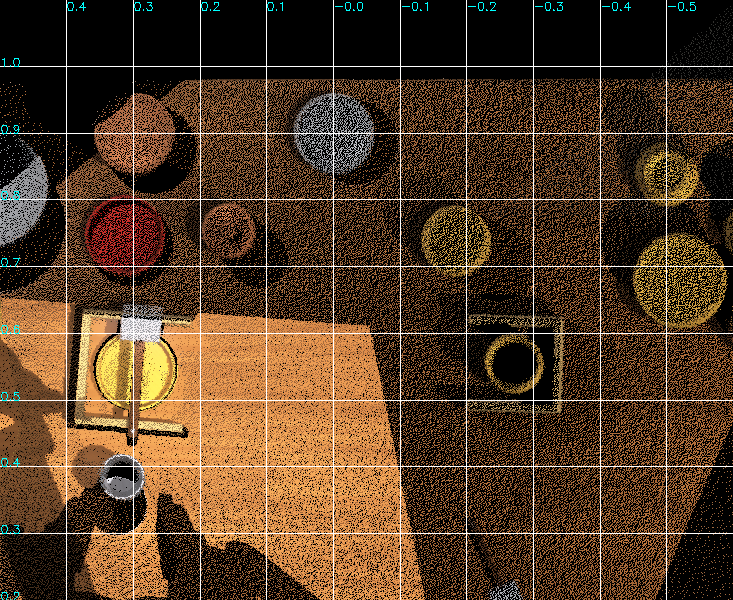

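The spatula bridges both walls level ((410,262) in the scene view). The dish and pot are inside, the bystanders are unmoved and the gripper is clear, so I hand in.

```bash
python3 -c "
from plant import *
print(job_done(), state()['time'])"
```

```text
the job is handed in; nothing more can be done
the job is handed in; nothing more can be done
```

The wares are in their places and the job was handed in at about 25 s of the 72 s allowed; it reported no verdict.

- **Pot:** I pushed it with two open fingertips into the narrow bay. It stands upright, about 5 mm inward of the bay's centre and centred sideways within about 2 mm.
- **Dish:** I drew it along from inside its rim into the wide bay. It lies about 2 mm from the bay's centre.
- **Spatula:** I laid it across the wide bay's two side walls. Its top surfaces read about 50 mm at the blade and 56–58 mm at the handle, so the underside is level at about 45 mm. It is square to the walls within about 1°, and its middle is within a few mm of the bay's centre.
- **Bystanders:** the tumbler, canister and plates each read within about 1 mm of where they started. The gripper was clear of everything.

**What failed or disagreed:**
- **Spatula grip:** the first grip caught only the top edge of the handle. I reopened, went lower and gripped again.
- **Camera offset:** the scene and side cameras differ by 3–6 mm in x, so I used their mean.
- **Bay fits:** the later bay fits had large residuals because the wares now stand inside the bays. I judged positions against the first bay measurement instead.

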